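# Close a dental case: sort, draw a base plate, log two clicks

### The arm

A 6-joint arm with a two-finger parallel gripper is mounted at the origin on the work surface. World frame = base frame: x ahead of the robot, y to its left, z up, the work surface at z = 0. Lengths are in mm, angles in rad, forces in N, time in s.
With the tool pointing down it reaches from about 300 to 775 mm from the base axis. Payload 14.6 kg.
Tool frame: the origin (TCP) lies at the very end of the fingers, on their centre line; the grasp point (between the pads) lies 19 mm behind it; z points along the fingers, y is the line along which they close (so a half turn about z gives the same grasp; the last joint's range is limited). The gripper opens to 94 mm and grips with 3 to 60 N. Pads are 16 mm wide; open, the fingers measure 119 mm over their backs; the gripper's body (75 mm by 177 mm) begins 78 mm behind the grasp point.
Start: joints at [1.149, 0.3, 1.521, -0, 1.321, -0.067], TCP at [191.068, 515.735, 205.446] pointing down, gripper open.
Joint ranges: [-3.03, 3.03], [-0.79, 2.21], [0.23, 2.52], [-1.04, 4.18], [0, 3.07], [-2.55, 2.55]. Speed limits (rad/s): [2.22, 2.22, 2.57, 3.14, 3.14, 3.14].

### API

Orientations are given as [roll, pitch, yaw] about the fixed x, y, z axes, in that order (R = Rz(yaw) Ry(pitch) Rx(roll)).
In Python, from cell import manip gives the robot as it stands.
- The arm moves only by the tool servo_tool, never from a script. Its argument "motion" is a list that holds one entry, the list of rows, each a list of 7 numbers: the shift along the world's x, y, z as a fraction of full scale, then the turn, a rotation vector about the world's x, y, z as a fraction of full scale, then the closure, from 0 (fully open) to 1 (shut). In form: [[[x, y, z, rx, ry, rz, gripper], ...]]. A call has 1 to 10 rows; each row is the pose to reach, as a shift and turn from the pose commanded when the call began, turning the shorter way round; what a row does not reach only later rows make up. Full scale, the value 1, is 0.5 m for a shift and pi rad for a turn. A row lasts 1/10 s, in which the tool goes at most 50 mm and 8.59 degrees, less where a joint would pass 70% of its speed; a pose out of reach is approached as far as the arm can. A call with a number of a shift or a turn outside -1 to 1 is refused whole. A call with a gripper value outside its range is refused whole. The fingers move at their own pace and stop on an object; "newtons" is the grip in N (left out, the last holds). Time passes only in rows, so rows that repeat a pose let the fingers close. It gives the time, the measured TCP pose, the force, the opening and the grip force at its end, in the units of the state.
- manip.read_state(): the state, without advancing time (a new reading comes with each control period).
- manip.camera(name): name is "side" or "top"; returns a dict with "frame" (420x560x3 uint8, red, green, blue), "range_z" (420x560 float32, mm along the optical axis (not along the pixel's ray), 0 where there is no reading), "vfov" (degrees; the focal length in pixels is half the picture's height over the tangent of half this angle, whatever the lens; pixels are square), "cx", "cy" (the principal point, pixels), "cam_to_world" (4x4, takes a point from camera to world coordinates). Camera axes: x right, y down, z forward; pixel columns grow to the right and rows downward; lengths in mm; the calibration is good to about 2 mm. A picture is of the moment at which its call begins.
- manip.sign_off(): hands the job in; it is judged then, once.
The state is a dict: "clock": time; "joints": joint angles; "qd": joint speeds; "effort": joint torques, N m; "eef_pos": TCP position; "eef_rot": TCP orientation; "wrist_force": force on the tool from outside, world axes, zero at the start; "moment": the same for the moment, N m; "finger_gap": finger opening in mm; "finger_force": force on a finger pad.
Only numpy, scipy, OpenCV 4.12 (cv2) and the standard library are available. Lean on these libraries where they do the work, as an engineer would, in place of code of your own. Each camera call takes 0.05 s, during which the arm holds its last target. There are 200 camera calls.

### The job

Close this dental case: put every plaster cast on the bench into the deep plastic bin and every metal impression tray into the shallow steel bin, and pull the bottom base plate straight out of the magazine and lay it flat in the middle of the rubber mat, leaving the other plates in the magazine. When all that is in place, pick up the pen counter, log the case by pushing its end button fully in against the rubber face of the bench stop twice, letting the button spring right out after each push, and lay the pen back in its two rests. Leave the other things on the bench where they are.

Things in the scene. Friction and masses are not known exactly. Their poses are not given: they have to be found in the camera images.
- cast1: buff plaster cast of a dental arch, loose, about 90 g: a block 48 (x) x 60 (y) x 26 (z) mm, origin at its centre; lower 14 mm a full slab, upper 12 mm a horseshoe of teeth open to +x, its outer sides flush with the slab's at +-30 mm in y. Lies anywhere on the middle of the bench, any yaw; may be absent
- cast2: buff plaster cast of a dental arch, loose, about 90 g: a block 48 (x) x 60 (y) x 26 (z) mm, origin at its centre; lower 14 mm a full slab, upper 12 mm a horseshoe of teeth open to +x, its outer sides flush with the slab's at +-30 mm in y. Lies anywhere on the middle of the bench, any yaw; may be absent
- cast3: buff plaster cast of a dental arch, loose, about 90 g: a block 48 (x) x 60 (y) x 26 (z) mm, origin at its centre; lower 14 mm a full slab, upper 12 mm a horseshoe of teeth open to +x, its outer sides flush with the slab's at +-30 mm in y. Lies anywhere on the middle of the bench, any yaw; may be absent
- tray1: steel impression tray, loose, about 50 g: U-shaped perforated shell from x = -6 to +43 mm, 50 mm wide (y), 18 mm high (z), with a straight handle 14 mm wide and 10 mm high from x = -6 to -42 mm at mid height. Origin on the centre line 9 mm above its underside, near the root of the handle and near its centre of mass; good grip: the handle at x = -22 mm, across y. May be absent
- tray2: steel impression tray, loose, about 50 g: U-shaped perforated shell from x = -6 to +43 mm, 50 mm wide (y), 18 mm high (z), with a straight handle 14 mm wide and 10 mm high from x = -6 to -42 mm at mid height. Origin on the centre line 9 mm above its underside, near the root of the handle and near its centre of mass; good grip: the handle at x = -22 mm, across y. May be absent
- tray3: steel impression tray, loose, about 50 g: U-shaped perforated shell from x = -6 to +43 mm, 50 mm wide (y), 18 mm high (z), with a straight handle 14 mm wide and 10 mm high from x = -6 to -42 mm at mid height. Origin on the centre line 9 mm above its underside, near the root of the handle and near its centre of mass; good grip: the handle at x = -22 mm, across y. May be absent
- cast_bin: deep white plastic open bin for casts, fixed, 130 (x) x 170 (y) x 50 mm high, walls and floor 4 mm; origin at the centre of its underside. May stand in either of two places
- tray_bin: shallow steel open bin for impression trays, fixed, 130 (x) x 170 (y) x 30 mm high, walls and floor 4 mm; origin at the centre of its underside. May stand in either of two places
- magazine: grey upright stack magazine, fixed, 104 (x) x 62 (y) x 88 mm high; origin at the centre of its underside; a solid foot 40 mm high carries the stack of four plates; the outlet slot, 11 mm high, is in its -x side (towards the robot). Plates come out along its -x; the slot's middle is at x = -52 mm, z = 44 mm
- plate1: the bottom base plate: white plastic, 90 (x) x 48 (y) x 8 mm, 40 g, origin at its centre, x along the magazine's x. Its nose stands about 34 mm out of the slot at the start, 40 mm above the bench, free on both sides and beneath; about 56 mm is still inside
- plate2: another base plate of the same size, stacked in the magazine above the bottom one (number 2 from below), origin at its centre; stays in the magazine (it drops 8 mm when the bottom plate leaves)
- plate3: another base plate of the same size, stacked in the magazine above the bottom one (number 3 from below), origin at its centre; stays in the magazine (it drops 8 mm when the bottom plate leaves)
- plate4: another base plate of the same size, stacked in the magazine above the bottom one (number 4 from below), origin at its centre; stays in the magazine (it drops 8 mm when the bottom plate leaves)
- mat: black rubber mat, fixed, 130 (x) x 110 (y) x 3 mm; origin at the centre of its underside
- pen: pen-shaped tally counter, loose, about 70 g: square white barrel 150 (x) x 20 x 20 mm, origin at the barrel's centre, grip it there; its round steel button, 12 mm in diameter, sticks 12 mm out of the +x end (end face 87 mm from the origin when out). A grey band marks the other end
- pen_button (a joint): travel of the pen's end button in m: 0 out, 0.008 fully in; spring of about 1 N at the start and 5 N fully in; springs out by itself; more than 5.5 mm counts as pushed in
- rests: grey double rest for the pen, fixed, foot 120 (x) x 56 (y) x 6 mm, origin at the centre of its underside; two notched blocks 10 mm thick at x = +-50 mm, notch 26 mm wide, its floor 26 mm and its cheeks' tops 40 mm above the bench; 90 mm free between the blocks. The pen lies along its x
- rests_seat (a point): where the pen's centre is when it lies in the rests, 36 mm above the bench, axes as the rests'
- stop: upright steel bench stop, fixed, 54 (x) x 75 (y) x 90 mm high, with a rubber face 65 mm wide from 6 to 86 mm above the bench on its -x side (towards the robot); origin on the bench below the middle of that face, its +x pointing into the stop: push the button along +x, for instance 55 mm above the bench
- wax_tin: bystander: small round tin, 44 mm across, 22 mm high, beside the casts; origin at the centre of its underside
- bur_block: bystander: small metal block of burs, 40 x 28 x 24 mm
Not all that is in view belongs to the job. Leave any blue look-alike of the stop alone.

How it is judged:
By the outcome, as a careful person would: the job done as asked, in the order asked, and still so for the second after the job is handed in, with the robot touching nothing.
Of cast1, cast2, cast3, tray1, tray2, tray3 only 4 to 6 are there at a start; the rules pass over those that are not, and their reading is None.
At some moment in a run one of cast1, cast2, cast3, tray1, tray2, tray3 may be knocked a few centimetres aside while the robot is not near it.
Once in a run the grip may slacken for a moment while it holds something.
It also fails if it takes over 208 s, if anything falls off the work surface, if the arm or the gripper's body presses on something with over 40 N, if the wrist force passes 120 N, or if a joint passes its speed limit or range.

## Working session

There is one attempt and no reset: what is moved stays moved. The work goes in short steps, Python scripts to look and compute and a tool call to move; the robot and the scene stay as the last step left them, time stands still between calls to the robot, and variables do not carry over. Pictures are saved under pics/ and viewed, at most 14 in all, crops included, and the job is handed in when it is done.

Besides the shell and the picture viewer there is one more tool, called after ">>>" as name([rows], argument=value, ...), one row to a line, values as JSON. servo_tool: Moves the arm, as the interface text tells. Its arguments: {"type":"object","properties":{"motion":{"type":"array"},"newtons":{"type":"number"}},"required":["motion"]}

```bash
mkdir -p pics; cat > h.py <<'E'
import numpy as np, cv2
from cell import manip
def snap(name, tag):
    c=manip.camera(name)
    cv2.imwrite(f'pics/{tag}.png',c['frame'][:,:,::-1]); np.savez(f'pics/{tag}.npz',r=c['range_z'],T=c['cam_to_world'],v=c['vfov'],cx=c['cx'],cy=c['cy'],f=c['frame'])
    return c
def cloud(c):
    r=c['range_z'].astype(float); H,W=r.shape; f=H/2/np.tan(np.radians(c['vfov'])/2)
    v,u=np.mgrid[:H,:W]
    P=np.stack([(u-c['cx'])/f*r,(v-c['cy'])/f*r,r],-1)
    T=np.array(c['cam_to_world']); P=P@T[:3,:3].T+T[:3,3]; P[r==0]=np.nan
    return P
E
python3 - <<'E'
from h import *
print(manip.read_state())
for n in('top','side'):
    c=snap(n,n+'0'); print(n,c['vfov'],c['cx'],c['cy'],np.round(c['cam_to_world'],3).tolist())
    cv2.imwrite(f'pics/{n}0b.png',cv2.resize(c['frame'][:,:,::-1],(800,600),interpolation=cv2.INTER_CUBIC))
E
```

```text
{'clock': 0.0, 'joints': array([ 1.14937395e+00,  3.00464577e-01,  1.52155526e+00, -3.56236568e-05,
        1.32070446e+00, -6.66091667e-02]), 'qd': array([ 0.00281331,  0.00027414,  0.00035184,  0.0006949 , -0.00123538,
       -0.00060907]), 'effort': array([ 2.34013634e-03, -5.31807876e+01, -3.52752793e+01,  7.09980517e-02,
        2.41208839e-02, -1.26974728e-04]), 'eef_pos': array([190.99048105, 515.50292448, 204.90083433]), 'eef_rot': array([-3.14046122e+00, -4.08931743e-05,  2.78678826e+00]), 'wrist_force': array([ 0.379377  , -0.1576434 , -0.60787687]), 'moment': array([-0.02860222, -0.00379054, -0.02216513]), 'finger_force': 0.0, 'finger_gap': 94.11873628831307}
top 42.65653283380049 275.9371092499537 201.12835155992832 [[-0.003, -0.998, 0.057, 456.596], [-1.0, 0.004, 0.02, 64.253], [-0.02, -0.057, -0.998, 1506.052], [0.0, 0.0, 0.0, 1.0]]
side 51.08382003452832 272.60257483991444 207.0445411595917 [[0.961, -0.22, 0.166, 399.582], [-0.275, -0.724, 0.632, -600.685], [-0.019, -0.654, -0.757, 840.418], [0.0, 0.0, 0.0, 1.0]]
```

View pics/top0b.png

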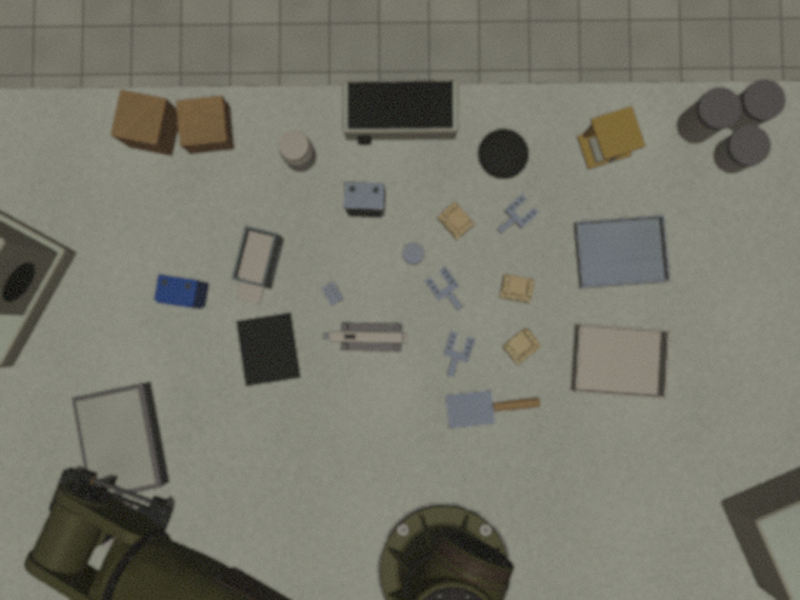

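View pics/side0b.png

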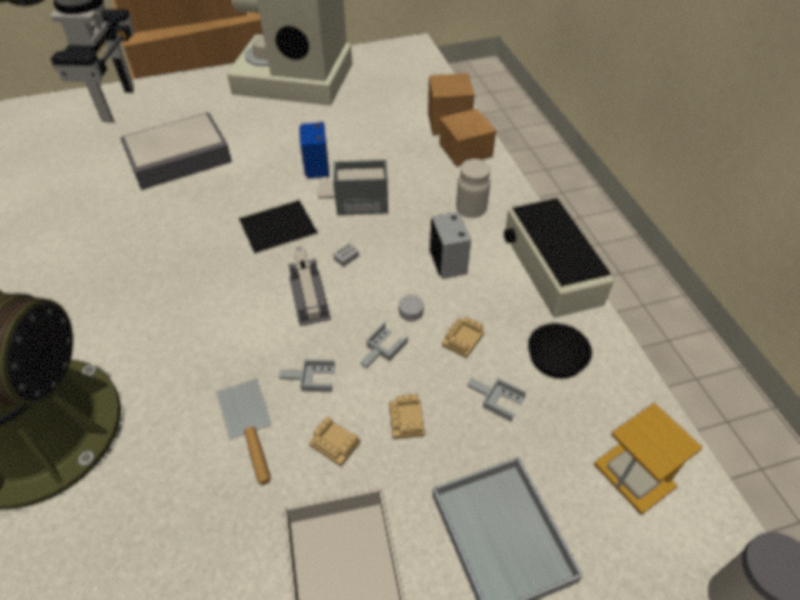

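The top view shows casts at (455,220), (517,288), (521,345) and trays at (517,213), (447,288), (458,352). The white cast bin is at (620,360), the steel tray bin at (620,250), and the magazine at (258,257) with its nose toward (250,295). The mat is at (268,348), the pen in its rests at (372,336) with the button probably left, and the steel stop at (364,197). Leave alone: the blue look-alike (181,291), tin (413,252), bur block (332,292) and spatula.

```bash
cat >> h.py <<'E'
def comps(c,zlo,zhi=300,amin=40):
    P=cloud(c); f=np.nan_to_num(P[...,2],nan=-99)
    m=((f>zlo)&(f<zhi)).astype(np.uint8); n,l,s,_=cv2.connectedComponentsWithStats(m)
    out=[]
    for i in range(1,n):
        if s[i,4]<amin or s[i,4]>20000: continue
        q=P[l==i]; (cx,cy),(w,h),a=cv2.minAreaRect(q[:,:2].astype(np.float32)); 
        v,u=np.argwhere(l==i).mean(0)
        out.append((round(u),round(v),s[i,4],round(cx),round(cy),round(w),round(h),round(a),np.round(np.percentile(q[:,2],[10,50,95])).tolist(),np.round(q[:,:2].mean(0)).tolist()))
    return out
E
python3 - <<'E'
from h import *
c=manip.camera('top'); np.savez('pics/t1.npz',**c)
P=cloud(c)
for v,u in((300,200),(300,300),(150,330),(200,400)): print(np.round(P[v-3:v+4,u-3:u+4].reshape(-1,3).mean(0)),P[v-3:v+4,u-3:u+4,2].std())
for o in comps(c,7): print(o)
g=cv2.resize(c['frame'][130:275,290:395,::-1],None,fx=4,fy=4,interpolation=cv2.INTER_CUBIC)
g2=cv2.resize(c['frame'][115:275,155:295,::-1],None,fx=3.6,fy=3.6,interpolation=cv2.INTER_CUBIC)
g=cv2.resize(g,(420,580)); g2=cv2.resize(g2,(380,434)); o=np.zeros((580,800,3),np.uint8); o[:,:420]=g; o[:434,420:]=g2[:,:380]
cv2.imwrite('pics/crop1.png',cv2.convertScaleAbs(o,alpha=1.5))
E
```

```text
[268. 307.  -1.] 3.004088167620392
[nan nan nan] nan
[687. -58.  -0.] 4.5102965006739675
[nan nan nan] nan
(279, 77, np.int32(3350), 877, 89, 229, 115, 90, [50.0, 76.0, 82.0], [875.0, 85.0])
(514, 86, np.int32(2975), 842, -572, 153, 214, 16, [40.0, 94.0, 127.0], [841.0, -538.0])
(120, 86, np.int32(3051), 869, 535, 248, 132, 88, [36.0, 72.0, 104.0], [852.0, 515.0])
(427, 96, np.int32(1323), 819, -315, 81, 91, 17, [13.0, 108.0, 114.0], [816.0, -310.0])
(207, 106, np.int32(579), 812, 277, 61, 84, 76, [36.0, 97.0, 104.0], [796.0, 276.0])
(352, 107, np.int32(872), 795, -114, 97, 98, 62, [10.0, 26.0, 51.0], [802.0, -117.0])
(254, 139, np.int32(695), 708, 151, 75, 55, 88, [52.0, 89.0, 94.0], [704.0, 150.0])
(359, 153, np.int32(144), 680, -139, 52, 83, 41, [9.0, 14.0, 21.0], [676.0, -137.0])
(318, 154, np.int32(373), 673, -25, 60, 48, 40, [11.0, 19.0, 32.0], [672.0, -24.0])
(18, 197, np.int32(3272), 548, 789, 307, 143, 4, [28.0, 73.0, 221.0], [550.0, 775.0])
(436, 175, np.int32(592), 612, -346, 135, 181, 4, [9.0, 26.0, 34.0], [614.0, -348.0])
(179, 184, np.int32(1341), 582, 359, 65, 137, 76,
[... 441 characters left out ...]
531.0, 217.0])
(257, 236, np.int32(601), 446, 151, 159, 53, 88, [9.0, 44.0, 50.0], [446.0, 146.0])
(436, 254, np.int32(787), 402, -333, 172, 133, 86, [13.0, 40.0, 53.0], [396.0, -340.0])
(364, 242, np.int32(385), 428, -149, 47, 60, 39, [11.0, 18.0, 31.0], [428.0, -149.0])
(318, 251, np.int32(136), 410, -25, 53, 82, 73, [9.0, 15.0, 22.0], [405.0, -22.0])
(84, 306, np.int32(3823), 247, 632, 200, 164, 11, [45.0, 52.0, 58.0], [259.0, 611.0])
(361, 283, np.int32(230), 315, -137, 20, 94, 7, [12.0, 16.0, 22.0], [316.0, -138.0])
(539, 373, np.int32(3477), 105, -577, 119, 239, 70, [31.0, 125.0, 161.0], [100.0, -570.0])
(310, 389, np.int32(4621), 39, 4, 178, 244, 1, [11.0, 167.0, 289.0], [70.0, 10.0])
```

View pics/crop1.png

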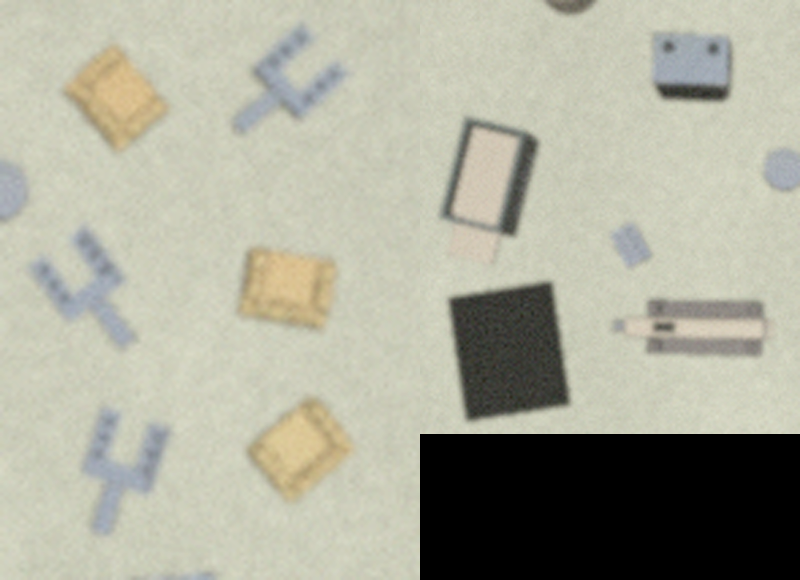

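```bash
python3 - <<'E'
from h import *
c=dict(np.load('pics/t1.npz')); P=cloud(c)
T=c['cam_to_world']; f=210/np.tan(np.radians(c['vfov'])/2)
def ray(u,v,z):
    d=T[:3,:3]@np.array([(u-c['cx'])/f,(v-c['cy'])/f,1]); return np.round(T[:2,3]+d[:2]*(z-T[2,3])/d[2],1)
# mat by darkness
g=c['frame'].max(2); m=np.zeros_like(g); m[200:290,150:225]=(cv2.GaussianBlur(g,(3,3),0)[200:290,150:225]<60)
n,l,s,ce=cv2.connectedComponentsWithStats(m); i=1+np.argmax(s[1:,4]); v,u=np.nonzero(l==i)
print('mat',cv2.minAreaRect(np.array([ray(a,b,3) for a,b in zip(u,v)],np.float32)))
def box(n,x0,x1,y0,y1,z0,z1):
    q=P[(P[...,0]>x0)&(P[...,0]<x1)&(P[...,1]>y0)&(P[...,1]<y1)&(P[...,2]>z0)&(P[...,2]<z1)]
    print(n,len(q),cv2.minAreaRect(q[:,:2].astype(np.float32)),q.mean(0).round(1))
box('mag',500,700,280,440,60,110); box('nose',490,545,330,430,33,58)
box('stop',640,760,80,220,75,110); box('pen',415,475,30,260,39,60)
k=4
for n,pts in dict(t1=[(240,127),(258,111)],t2=[(128,342),(110,318)],t3=[(100,530),(107,505)]).items():
    print(n,[ray(290+a/4,130+b/4,14) for a,b in pts])
s=2.714
for n,(a,b) in dict(button=(614,325),penend=(770,328),stopL=(653,83),stopR=(728,88),noseL=(447,257),noseR=(493,265)).items(): print(n,ray(155+(a-420)/s,115+b/s,{'b':36,'p':46,'s':90,'n':48}[n[0]]))
E
```

```text
mat ((423.80987548828125, 342.2205810546875), (122.43848419189453, 102.38717651367188), 8.893091201782227)
mag 964 ((597.6954956054688, 355.4090270996094), (64.13507080078125, 104.1728515625), 76.31561279296875) [598.4 355.2  76.1]
nose 204 ((528.2349853515625, 367.7277526855469), (61.69879150390625, 33.2390022277832), 89.66719818115234) [530.2 370.1  48.4]
stop 580 ((707.6102905273438, 151.62289428710938), (75.5177001953125, 54.957557678222656), 86.93815612792969) [707.4 150.9  89.2]
pen 434 ((446.2158508300781, 150.74371337890625), (158.0146942138672, 46.26926803588867), 88.28047180175781) [446.6 147.8  45.3]
t1 [array([ 651.3, -112.3]), array([ 662.4, -125. ])]
t2 [array([501.9, -33.4]), array([518.6, -21.1])]
t3 [array([372.4, -13.1]), array([389.5, -18.1])]
button [449.5 229.2]
penend [446.2  72. ]
stopL [686.1 185.4]
stopR [680.8 112. ]
noseL [518.2 396. ]
noseR [510.  349.6]
```

>>> servo_tool([
  [[0.677, -0.287, -0.17, 0, 0, 0.037, 0], [0.677, -0.287, -0.17, 0, 0, 0.037, 0], [0.677, -0.287, -0.17, 0, 0, 0.037, 0], [0.677, -0.287, -0.17, 0, 0, 0.037, 0], [0.677, -0.287, -0.17, 0, 0, 0.037, 0], [0.677, -0.287, -0.17, 0, 0, 0.037, 0], [0.677, -0.287, -0.17, 0, 0, 0.037, 0], [0.677, -0.287, -0.17, 0, 0, 0.037, 0], [0.677, -0.287, -0.17, 0, 0, 0.037, 0], [0.677, -0.287, -0.17, 0, 0, 0.037, 0]],
], newtons=40)

```text
clock: 1.15
eef_pos: [529.5, 372.0, 119.9]
eef_rot: [-3.141, -0.001, 2.902]
wrist_force: [-0.5, -0.7, -0.0]
finger_gap: 93.6
finger_force: 0.0
```

>>> servo_tool([
  [[0, 0, -0.1, 0, 0, 0, 0], [0, 0, -0.188, 0, 0, 0, 0], [0, 0, -0.188, 0, 0, 0, 0], [0, 0, -0.188, 0, 0, 0, 0.6], [0, 0, -0.188, 0, 0, 0, 0.6], [0, 0, -0.188, 0, 0, 0, 0.6], [0, 0, -0.188, 0, 0, 0, 0.6], [0, 0, -0.188, 0, 0, 0, 0.6], [0, 0, -0.188, 0, 0, 0, 0.6], [0, 0, -0.188, 0, 0, 0, 0.6]],
], newtons=40)

```text
clock: 2.15
eef_pos: [529.6, 372.2, 26.8]
eef_rot: [3.142, 0.0, 2.903]
wrist_force: [-0.9, -1.2, 3.3]
finger_gap: 47.3
finger_force: 39.8
```

>>> servo_tool([
  [[-0.02, 0.0049, 0, 0, 0, 0, 0.6], [-0.04, 0.0098, 0, 0, 0, 0, 0.6], [-0.0544, 0.0133, 0, 0, 0, 0, 0.6], [-0.0544, 0.0133, 0, 0, 0, 0, 0.6], [-0.0544, 0.0133, 0, 0, 0, 0, 0.6]],
])

```text
clock: 2.65
eef_pos: [501.6, 379.2, 26.4]
eef_rot: [-3.141, -0.001, 2.904]
wrist_force: [-2.3, 1.3, 1.7]
finger_gap: 47.6
finger_force: 39.8
```

>>> servo_tool([
  [[0, 0, 0, 0, 0, 0, 0.3], [0, 0, 0, 0, 0, 0, 0.3], [0, 0, 0, 0, 0, 0, 0.3], [0.0544, -0.0133, 0, 0, 0, 0, 0.3], [0.0544, -0.0133, 0, 0, 0, 0, 0.3], [0.0544, -0.0133, 0, 0, 0, 0, 0.3], [0.0544, -0.0133, 0, 0, 0, 0, 0.6], [0.0544, -0.0133, 0, 0, 0, 0, 0.6], [0.0544, -0.0133, 0, 0, 0, 0, 0.6], [0.0544, -0.0133, 0, 0, 0, 0, 0.6]],
])

```text
clock: 3.65
eef_pos: [529.2, 372.4, 26.5]
eef_rot: [-3.142, -0.0, 2.903]
wrist_force: [-0.8, -0.5, 0.0]
finger_gap: 47.8
finger_force: 39.8
```

>>> servo_tool([
  [[0, 0, 0, 0, 0, 0, 0.4], [0, 0, 0, 0, 0, 0, 0.4], [0, 0, 0.025, 0, 0, 0, 0.4], [0, 0, 0.025, 0, 0, 0, 0.4], [0, 0, 0.025, 0, 0, 0, 0.6], [0, 0, 0.025, 0, 0, 0, 0.6], [0, 0, 0.025, 0, 0, 0, 0.6], [0, 0, 0.025, 0, 0, 0, 0.6]],
])

```text
clock: 4.45
eef_pos: [529.6, 372.3, 39.1]
eef_rot: [3.141, 0.0, 2.903]
wrist_force: [-0.6, -0.6, 4.1]
finger_gap: 47.4
finger_force: 39.8
```

>>> servo_tool([
  [[-0.03, 0.0073, 0, 0, 0, 0, 0.6], [-0.06, 0.0146, 0, 0, 0, 0, 0.6], [-0.0874, 0.0213, 0, 0, 0, 0, 0.6], [-0.0874, 0.0213, 0, 0, 0, 0, 0.6], [-0.0874, 0.0213, 0.02, 0, 0, 0, 0.6], [-0.0874, 0.0213, 0.02, 0, 0, 0, 0.6]],
])

```text
clock: 5.05
eef_pos: [487.0, 383.2, 50.6]
eef_rot: [3.14, 0.002, 2.903]
wrist_force: [-0.9, -0.0, -0.3]
finger_gap: 47.6
finger_force: 39.8
```

>>> servo_tool([
  [[-0.0625, -0.04, 0, 0, 0, 0.04, 0.6], [-0.124, -0.081, 0, 0, 0, 0.08, 0.6], [-0.124, -0.081, 0, 0, 0, 0.122, 0.6], [-0.124, -0.081, 0, 0, 0, 0.122, 0.6], [-0.124, -0.081, -0.05, 0, 0, 0.122, 0.6], [-0.124, -0.081, -0.075, 0, 0, 0.122, 0.6], [-0.124, -0.081, -0.086, 0, 0, 0.122, 0.6], [-0.124, -0.081, -0.086, 0, 0, 0.122, 0.6], [-0.124, -0.081, -0.086, 0, 0, 0.122, 0.6]],
])

```text
clock: 5.95
eef_pos: [424.3, 342.6, 6.4]
eef_rot: [3.141, 0.001, -2.998]
wrist_force: [0.4, -0.4, -0.4]
finger_gap: 47.3
finger_force: 39.8
```

```bash
python3 - <<'E'
from h import *
c=manip.camera('side'); cv2.imwrite('pics/s1.png',cv2.resize(c['frame'][80:260,130:330,::-1],(660,594),interpolation=cv2.INTER_CUBIC)); print(manip.read_state()['eef_pos'],manip.read_state()['wrist_force'])
E
```

```text
[424.29516844 342.67386946   6.59282869] [ 0.19711685 -0.33868341 -0.58052281]
```

View pics/s1.png

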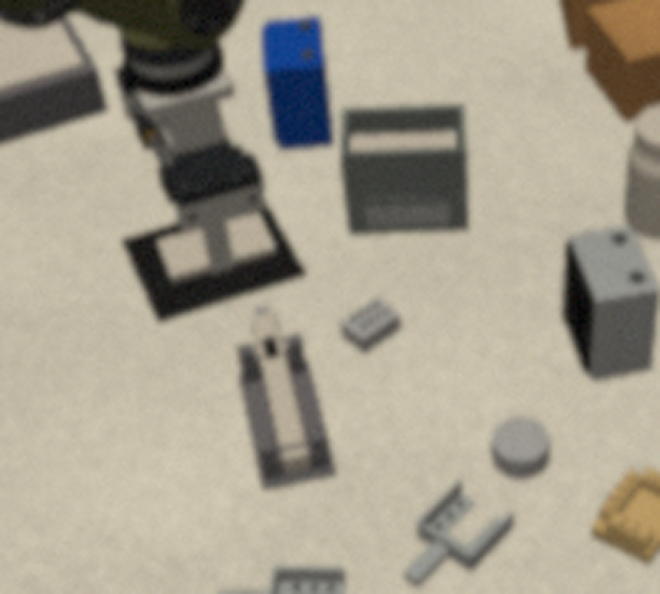

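The side crop shows the plate flat over the mat middle (210,250), the magazine still holding its stack at (405,165). Release.

>>> servo_tool([
  [[0, 0, -0.005, 0, 0, 0, 0.6], [0, 0, -0.005, 0, 0, 0, 0.3], [0, 0, -0.005, 0, 0, 0, 0.3], [0, 0, -0.005, 0, 0, 0, 0.3], [0, 0, 0.1, 0, 0, 0, 0.3], [0, 0, 0.18, 0, 0, 0, 0.3], [0, -0.1, 0.23, 0, 0, 0, 0.3], [0, -0.2, 0.23, 0, 0, -0.04, 0.4]],
])

```text
clock: 6.8
eef_pos: [424.7, 247.9, 123.7]
eef_rot: [3.139, 0.005, -3.121]
wrist_force: [2.1, -0.1, -0.1]
finger_gap: 61.0
finger_force: 0.0
```

>>> servo_tool([
  [[-0.07, -0.522, 0, 0, 0, -0.1, 0.4], [-0.07, -0.522, 0, 0, 0, -0.1, 0.4], [-0.07, -0.522, 0, 0, 0, -0.1, 0.4], [-0.07, -0.522, 0, 0, 0, -0.1, 0.4], [-0.07, -0.522, 0, 0, 0, -0.1, 0.4], [-0.07, -0.522, 0, 0, 0, -0.1, 0.4], [-0.07, -0.522, 0, 0, 0, -0.1, 0.4], [-0.07, -0.522, 0, 0, 0, -0.1, 0.4]],
], newtons=30)

```text
clock: 7.6
eef_pos: [389.0, -13.0, 120.8]
eef_rot: [3.141, 0.0, 2.846]
wrist_force: [0.5, 0.1, -0.9]
finger_gap: 56.2
finger_force: 0.0
```

```bash
python3 - <<'E'
from h import *
c=manip.camera('top'); np.savez('pics/t2.npz',**c); P=cloud(c)
T=c['cam_to_world']; f=210/np.tan(np.radians(c['vfov'])/2)
def ray(u,v,z):
    d=T[:3,:3]@np.array([(u-c['cx'])/f,(v-c['cy'])/f,1]); return T[:2,3]+d[:2]*(z-T[2,3])/d[2]
for z,pts in((30,[(575,224),(661,217),(667,280),(580,287)]),(50,[(576,323),(667,330),(664,396),(572,391)])):
    q=np.array([ray(a/1.4286,b/1.4286,z) for a,b in pts]); print(q.round(),q.mean(0).round())
print([o for o in comps(c,8) if o[2]<900 and 300<o[3]<700 and -420<o[4]<100])
q=P[(abs(P[...,0]-424)<70)&(abs(P[...,1]-342)<70)&(P[...,2]>7)&(P[...,2]<20)]; print(cv2.minAreaRect(q[:,:2].astype(np.float32)),q.mean(0))
print(manip.read_state()['joints'])
E
```

```text
[[ 662. -255.]
 [ 675. -419.]
 [ 553. -428.]
 [ 541. -262.]] [ 608. -341.]
[[ 472. -249.]
 [ 458. -419.]
 [ 335. -411.]
 [ 344. -240.]] [ 402. -330.]
[(318, 154, np.int32(363), 674, -22, 66, 50, 40, [11.0, 19.0, 30.0], [671.0, -23.0]), (357, 155, np.int32(119), 670, -147, 71, 58, 76, [10.0, 15.0, 21.0], [670.0, -133.0]), (436, 174, np.int32(575), 610, -344, 130, 172, 4, [12.0, 26.0, 34.0], [614.0, -348.0]), (288, 177, np.int32(194), 608, 59, 42, 41, 90, [17.0, 21.0, 28.0], [608.0, 59.0]), (313, 205, np.int32(129), 536, -6, 86, 50, 35, [10.0, 14.0, 20.0], [530.0, -9.0]), (361, 202, np.int32(374), 540, -141, 60, 48, 79, [11.0, 18.0, 32.0], [539.0, -141.0]), (437, 254, np.int32(783), 400, -333, 174, 130, 86, [14.0, 41.0, 53.0], [397.0, -340.0]), (364, 242, np.int32(381), 427, -149, 50, 62, 39, [11.0, 19.0, 31.0], [427.0, -149.0]), (289, 252, np.int32(378), 410, 58, 33, 68, 74, [257.0, 261.0, 265.0], [410.0, 59.0]), (362, 278, np.int32(263), 340, -122, 122, 58, 48, [13.0, 19.0, 262.0], [337.0, -130.0])]
((424.0650634765625, 338.7867126464844), (131.67550659179688, 133.42416381835938), 89.81330871582031) [425.96072684 344.44945085  10.941058  ]
[-1.26600308e-01  3.90153133e-02  2.04052351e+00  1.28341969e-04
  1.06189303e+00 -1.40281924e+00]
```

>>> servo_tool([
  [[0, -0.011, -0.1, 0, 0, 0, 0.4], [0, -0.011, -0.19, 0, 0, 0, 0.4], [0, -0.011, -0.234, 0, 0, 0, 0.4], [0, -0.011, -0.234, 0, 0, 0, 0.4], [0, -0.011, -0.234, 0, 0, 0, 1], [0, -0.011, -0.234, 0, 0, 0, 1], [0, -0.011, -0.234, 0, 0, 0, 1], [0, -0.011, -0.234, 0, 0, 0, 1], [0, -0.011, -0.234, 0, 0, 0, 1], [0, -0.011, -0.234, 0, 0, 0, 1]],
], newtons=30)

```text
clock: 8.65
eef_pos: [388.9, -18.8, 3.8]
eef_rot: [3.142, 0.0, 2.846]
wrist_force: [-0.9, 0.6, 0.9]
finger_gap: 13.4
finger_force: 29.9
```

>>> servo_tool([
  [[0, 0, 0.04, 0, 0, 0, 1], [0, 0, 0.12, 0, 0, 0, 1], [0, 0, 0.17, 0, 0, 0, 1], [0, 0, 0.17, 0, 0, 0, 1]],
])

```text
clock: 9.05
eef_pos: [390.4, -19.0, 91.4]
eef_rot: [3.141, 0.005, 2.846]
wrist_force: [-0.4, -1.0, -1.1]
finger_gap: 13.2
finger_force: 29.9
```

>>> servo_tool([
  [[0.406, -0.76, 0, 0, 0, 0.119, 1], [0.406, -0.76, 0, 0, 0, 0.119, 1], [0.406, -0.76, 0, 0, 0, 0.119, 1], [0.406, -0.76, 0, 0, 0, 0.119, 1], [0.406, -0.76, 0, 0, 0, 0.119, 1], [0.406, -0.76, 0, 0, 0, 0.119, 1], [0.406, -0.76, 0, 0, 0, 0.119, 1], [0.406, -0.76, 0, 0, 0, 0.119, 1], [0.406, -0.76, 0, 0, 0, 0.119, 1], [0.406, -0.76, 0, 0, 0, 0.119, 1]],
])

```text
clock: 10.05
eef_pos: [591.8, -402.2, 85.2]
eef_rot: [3.14, -0.002, -3.066]
wrist_force: [-0.1, 0.6, -0.4]
finger_gap: 13.5
finger_force: 29.9
```

>>> servo_tool([
  [[0, 0, -0.08, 0, 0, 0, 1], [0, 0, -0.135, 0, 0, 0, 1], [0, 0, -0.154, 0, 0, 0, 1], [0, 0, -0.154, 0, 0, 0, 1]],
])

```text
clock: 10.45
eef_pos: [591.2, -397.9, 10.0]
eef_rot: [3.14, -0.002, -3.063]
wrist_force: [-0.6, -0.8, -1.1]
finger_gap: 13.4
finger_force: 30.0
```

>>> servo_tool([
  [[0, 0, 0, 0, 0, 0, 0.75], [0, 0, 0, 0, 0, 0, 0.75], [0, 0, 0, 0, 0, 0, 0.75], [0, 0, 0.1, 0, 0, 0, 0.75], [0, 0, 0.2, 0, 0, 0, 0.75], [0, 0, 0.22, 0, 0, 0, 0.6]],
])

```text
clock: 11.05
eef_pos: [593.8, -400.1, 129.5]
eef_rot: [-3.135, 0.008, -3.063]
wrist_force: [-0.4, -1.0, 1.3]
finger_gap: 28.5
finger_force: 0.0
```

```bash
python3 - <<'E'
from h import *
c=manip.camera('top'); np.savez('pics/t3.npz',**c)
for o in comps(c,8):
    if o[2]<900 and 300<o[3]<700 and -420<o[4]<100: print(o)
g=c['frame'][110:290,280:500,::-1]; cv2.imwrite('pics/c3.png',cv2.convertScaleAbs(cv2.resize(g,(726,594),interpolation=cv2.INTER_CUBIC),alpha=1.4))
E
```

```text
(358, 153, np.int32(134), 679, -140, 50, 84, 42, [11.0, 16.0, 21.0], [677.0, -135.0])
(318, 154, np.int32(368), 672, -24, 60, 48, 41, [11.0, 18.0, 32.0], [671.0, -24.0])
(289, 177, np.int32(200), 608, 59, 41, 42, 48, [17.0, 21.0, 27.0], [608.0, 59.0])
(313, 205, np.int32(125), 535, -6, 83, 51, 34, [10.0, 15.0, 21.0], [530.0, -9.0])
(361, 202, np.int32(379), 539, -142, 61, 48, 80, [10.0, 19.0, 31.0], [539.0, -141.0])
(406, 243, np.int32(236), 425, -260, 61, 136, 55, [16.0, 43.0, 52.0], [425.0, -258.0])
(364, 242, np.int32(382), 428, -149, 48, 60, 38, [11.0, 18.0, 30.0], [428.0, -149.0])
```

View pics/c3.png

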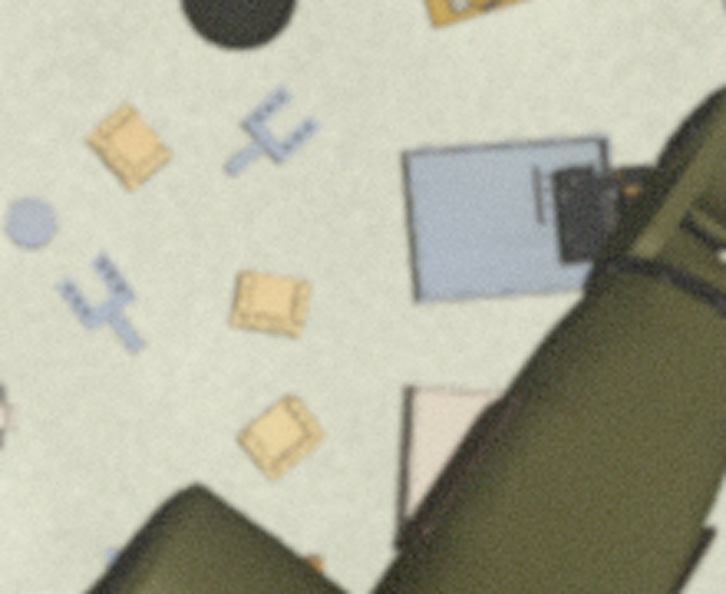

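The crop shows both remaining trays ((265,130), (100,300) in crop) and the three casts undisturbed. Next is the far tray.

>>> servo_tool([
  [[0.145, 0.551, 0, 0, 0, -0.297, 0.4], [0.145, 0.551, 0, 0, 0, -0.297, 0.4], [0.145, 0.551, 0, 0, 0, -0.297, 0.4], [0.145, 0.551, 0, 0, 0, -0.297, 0.4], [0.145, 0.551, 0, 0, 0, -0.297, 0.4], [0.145, 0.551, 0, 0, 0, -0.297, 0.4], [0.145, 0.551, 0, 0, 0, -0.297, 0.4], [0.145, 0.551, 0, 0, 0, -0.297, 0.4], [0.145, 0.551, 0, 0, 0, -0.297, 0.4], [0.145, 0.551, 0, 0, 0, -0.297, 0.4]],
])

```text
clock: 12.1
eef_pos: [664.0, -124.2, 121.2]
eef_rot: [-3.141, -0.0, 2.287]
wrist_force: [-0.2, -0.7, 0.7]
finger_gap: 56.8
finger_force: 0.0
```

>>> servo_tool([
  [[0.001, 0.002, -0.1, 0, 0, 0, 0.4], [0.001, 0.002, -0.19, 0, 0, 0, 0.4], [0.001, 0.002, -0.235, 0, 0, 0, 0.4], [0.001, 0.002, -0.235, 0, 0, 0, 0.4], [0.001, 0.002, -0.235, 0, 0, 0, 1], [0.001, 0.002, -0.235, 0, 0, 0, 1], [0.001, 0.002, -0.235, 0, 0, 0, 1], [0.001, 0.002, -0.235, 0, 0, 0, 1], [0.001, 0.002, -0.235, 0, 0, 0, 1], [0.001, 0.002, -0.235, 0, 0, 0, 1]],
])

```text
clock: 13.1
eef_pos: [664.9, -122.3, 4.2]
eef_rot: [-3.142, 0.0, 2.287]
wrist_force: [0.4, 0.6, 1.0]
finger_gap: 13.7
finger_force: 29.8
```

>>> servo_tool([
  [[0, 0, 0.04, 0, 0, 0, 1], [0, 0, 0.12, 0, 0, 0, 1], [0, 0, 0.17, 0, 0, 0, 1], [0, 0, 0.17, 0, 0, 0, 1]],
])

```text
clock: 13.5
eef_pos: [666.6, -122.6, 93.5]
eef_rot: [3.138, 0.005, 2.287]
wrist_force: [0.3, 0.7, 0.4]
finger_gap: 13.8
finger_force: 29.8
```

>>> servo_tool([
  [[-0.153, -0.447, 0, 0, 0, 0.297, 1], [-0.153, -0.447, 0, 0, 0, 0.297, 1], [-0.153, -0.447, 0, 0, 0, 0.297, 1], [-0.153, -0.447, 0, 0, 0, 0.297, 1], [-0.153, -0.447, 0, 0, 0, 0.297, 1], [-0.153, -0.447, 0, 0, 0, 0.297, 1], [-0.153, -0.447, 0, 0, 0, 0.297, 1], [-0.153, -0.447, 0, 0, 0, 0.297, 1], [-0.153, -0.447, 0, 0, 0, 0.297, 1]],
])

```text
clock: 14.4
eef_pos: [588.2, -345.4, 88.3]
eef_rot: [3.141, -0.001, -3.064]
wrist_force: [0.6, 0.3, -0.7]
finger_gap: 13.9
finger_force: 29.8
```

>>> servo_tool([
  [[0, 0, -0.08, 0, 0, 0, 1], [0, 0, -0.135, 0, 0, 0, 1], [0, 0, -0.154, 0, 0, 0, 1], [0, 0, -0.154, 0, 0, 0, 1]],
])

```text
clock: 14.8
eef_pos: [588.0, -345.3, 11.1]
eef_rot: [3.14, -0.002, -3.063]
wrist_force: [-0.8, -0.5, -0.5]
finger_gap: 13.8
finger_force: 29.8
```

>>> servo_tool([
  [[0, 0, 0, 0, 0, 0, 0.75], [0, 0, 0, 0, 0, 0, 0.75], [0, 0, 0, 0, 0, 0, 0.75], [0, 0, 0.1, 0, 0, 0, 0.75], [0, 0, 0.2, 0, 0, 0, 0.75], [0, 0, 0.22, 0, 0, 0, 0.6]],
])

```text
clock: 15.4
eef_pos: [590.4, -347.1, 129.8]
eef_rot: [-3.135, 0.008, -3.063]
wrist_force: [-0.6, -0.7, 0.4]
finger_gap: 28.4
finger_force: 0.0
```

>>> servo_tool([
  [[-0.14, 0.651, 0, 0, 0, 0.169, 0.4], [-0.14, 0.651, 0, 0, 0, 0.169, 0.4], [-0.14, 0.651, 0, 0, 0, 0.169, 0.4], [-0.14, 0.651, 0, 0, 0, 0.169, 0.4], [-0.14, 0.651, 0, 0, 0, 0.169, 0.4], [-0.14, 0.651, 0, 0, 0, 0.169, 0.4], [-0.14, 0.651, 0, 0, 0, 0.169, 0.4], [-0.14, 0.651, 0, 0, 0, 0.169, 0.4], [-0.14, 0.651, 0, 0, 0, 0.169, 0.4], [-0.14, 0.651, 0, 0, 0, 0.169, 0.4]],
])

```text
clock: 16.4
eef_pos: [518.6, -21.2, 122.3]
eef_rot: [-3.141, 0.0, -2.533]
wrist_force: [-0.2, -0.0, 0.2]
finger_gap: 56.4
finger_force: 0.0
```

```bash
python3 - <<'E'
from h import *
c=manip.camera('side'); P=cloud(c); np.savez('pics/s4.npz',**c)
for o in comps(c,8):
    if o[2]<1500 and 300<o[3]<700 and -420<o[4]<100: print(o)
print(manip.read_state()['joints'])
c=manip.camera('top')
for o in comps(c,8):
    if o[2]<900 and 300<o[3]<700 and -420<o[4]<100: print(o)
E
```

```text
(324, 235, np.int32(510), 672, -29, 62, 48, 39, [11.0, 18.0, 29.0], [671.0, -31.0])
(284, 291, np.int32(623), 539, -146, 62, 48, 80, [12.0, 18.0, 29.0], [538.0, -148.0])
(233, 309, np.int32(677), 427, -154, 49, 61, 39, [12.0, 18.0, 30.0], [426.0, -157.0])
(180, 319, np.int32(383), 315, -143, 20, 91, 6, [13.0, 17.0, 21.0], [316.0, -147.0])
(355, 368, np.int32(1407), 609, -348, 131, 171, 4, [12.0, 26.0, 31.0], [618.0, -339.0])
(235, 368, np.int32(1232), 401, -321, 139, 130, 86, [15.0, 40.0, 51.0], [402.0, -283.0])
(359, 383, np.int32(1091), 614, -371, 86, 104, 0, [9.0, 16.0, 24.0], [615.0, -368.0])
[-1.11591008e-01  3.17606893e-01  1.70285584e+00 -9.16986823e-05
  1.12091419e+00 -2.29075701e+00]
(318, 154, np.int32(364), 674, -26, 61, 53, 41, [11.0, 19.0, 32.0], [671.0, -24.0])
(289, 177, np.int32(196), 609, 59, 42, 42, 40, [17.0, 22.0, 27.0], [608.0, 59.0])
(344, 181, np.int32(190), 570, -67, 39, 40, 35, [257.0, 262.0, 267.0], [575.0, -68.0])
(365, 202, np.int32(258), 541, -134, 76, 48, 80, [11.0, 20.0, 262.0], [537.0, -147.0])
(293, 219, np.int32(215), 486, 42, 51, 39, 35, [258.0, 262.0, 266.0], [486.0, 51.0])
(313, 223, np.int32(107), 478, 1, 34, 21, 80, [241.0, 246.0, 264.0], [478.0, 4.0])
(437, 254, np.int32(782), 399, -334, 173, 135, 85, [12.0, 42.0, 52.0], [396.0, -341.0])
(365, 242, np.int32(364), 428, -150, 48, 60, 38, [11.0, 19.0, 30.0], [428.0, -150.0])
(366, 283, np.int32(154), 317, -154, 20, 59, 6, [12.0, 17.0, 23.0], [318.0, -153.0])
```

>>> servo_tool([
  [[-0.001, 0.001, -0.1, 0, 0, 0, 0.4], [-0.001, 0.001, -0.19, 0, 0, 0, 0.4], [-0.001, 0.001, -0.236, 0, 0, 0, 0.4], [-0.001, 0.001, -0.236, 0, 0, 0, 0.4], [-0.001, 0.001, -0.236, 0, 0, 0, 1], [-0.001, 0.001, -0.236, 0, 0, 0, 1], [-0.001, 0.001, -0.236, 0, 0, 0, 1], [-0.001, 0.001, -0.236, 0, 0, 0, 1], [-0.001, 0.001, -0.236, 0, 0, 0, 1], [-0.001, 0.001, -0.236, 0, 0, 0, 1]],
])

```text
clock: 17.5
eef_pos: [517.9, -19.8, 4.3]
eef_rot: [-3.141, 0.0, -2.532]
wrist_force: [0.3, 0.2, 0.7]
finger_gap: 13.6
finger_force: 29.9
```

>>> servo_tool([
  [[0, 0, 0.04, 0, 0, 0, 1], [0, 0, 0.12, 0, 0, 0, 1], [0, 0, 0.17, 0, 0, 0, 1], [0, 0, 0.17, 0, 0, 0, 1]],
])

```text
clock: 17.9
eef_pos: [519.5, -19.9, 92.5]
eef_rot: [-3.138, 0.004, -2.532]
wrist_force: [0.5, 1.3, -0.5]
finger_gap: 13.6
finger_force: 29.9
```

>>> servo_tool([
  [[0.132, -0.546, 0, 0, 0, -0.169, 1], [0.132, -0.546, 0, 0, 0, -0.169, 1], [0.132, -0.546, 0, 0, 0, -0.169, 1], [0.132, -0.546, 0, 0, 0, -0.169, 1], [0.132, -0.546, 0, 0, 0, -0.169, 1], [0.132, -0.546, 0, 0, 0, -0.169, 1], [0.132, -0.546, 0, 0, 0, -0.169, 1], [0.132, -0.546, 0, 0, 0, -0.169, 1], [0.132, -0.546, 0, 0, 0, -0.169, 1]],
])

```text
clock: 18.8
eef_pos: [583.6, -291.6, 88.5]
eef_rot: [3.141, -0.001, -3.062]
wrist_force: [-0.2, 0.3, -0.8]
finger_gap: 13.7
finger_force: 29.9
```

>>> servo_tool([
  [[0, 0, -0.08, 0, 0, 0, 1], [0, 0, -0.135, 0, 0, 0, 1], [0, 0, -0.154, 0, 0, 0, 1], [0, 0, -0.154, 0, 0, 0, 1]],
])

```text
clock: 19.2
eef_pos: [582.9, -292.6, 10.6]
eef_rot: [-3.141, -0.002, -3.062]
wrist_force: [-3.5, -10.3, -4.1]
finger_gap: 15.1
finger_force: 29.7
```

>>> servo_tool([
  [[0, -0.004, 0, 0, 0, 0, 1], [0, -0.004, 0, 0, 0, 0, 0.75], [0, -0.004, 0, 0, 0, 0, 0.75], [0, -0.004, 0, 0, 0, 0, 0.75], [0, -0.004, 0.1, 0, 0, 0, 0.75], [0, -0.004, 0.2, 0, 0, 0, 0.75], [0, -0.004, 0.22, 0, 0, 0, 0.6]],
])

```text
clock: 19.9
eef_pos: [585.9, -295.6, 128.9]
eef_rot: [-3.136, 0.008, -3.062]
wrist_force: [1.1, -0.3, 0.0]
finger_gap: 28.3
finger_force: 0.0
```

>>> servo_tool([
  [[0, 0.2, 0, 0, 0, 0, 0], [0, 0.3, 0, 0, 0, 0, 0], [0, 0.3, 0, 0, 0, 0, 0], [0, 0.3, 0, 0, 0, 0, 0]],
])

```text
clock: 20.3
eef_pos: [583.8, -139.5, 122.2]
eef_rot: [3.141, -0.0, -3.058]
wrist_force: [0.2, -0.5, 1.0]
finger_gap: 60.3
finger_force: 0.0
```

```bash
python3 - <<'E'
from h import *
c=manip.camera('top'); np.savez('pics/t5.npz',**c)
for o in comps(c,8):
    if o[2]<900 and 300<o[3]<700 and -420<o[4]<100: print(o)
g=c['frame'][110:290,280:500,::-1]; g=cv2.convertScaleAbs(cv2.resize(g[40:180],(440,280),interpolation=cv2.INTER_CUBIC),alpha=1.4)
s=manip.camera('side')['frame'][300:420,180:420,::-1]; s=cv2.resize(s,(600,300),interpolation=cv2.INTER_CUBIC)
o=np.zeros((590,600,3),np.uint8);o[:280,:440]=g;o[290:]=s
cv2.imwrite('pics/c5.png',o)
E
```

```text
(318, 154, np.int32(368), 673, -24, 60, 48, 39, [11.0, 19.0, 32.0], [672.0, -24.0])
(343, 179, np.int32(471), 577, -70, 45, 69, 90, [244.0, 261.0, 266.0], [579.0, -68.0])
(288, 177, np.int32(199), 608, 59, 42, 42, 64, [17.0, 22.0, 26.0], [608.0, 59.0])
(438, 254, np.int32(726), 401, -334, 173, 133, 86, [17.0, 42.0, 52.0], [397.0, -345.0])
```

View pics/c5.png

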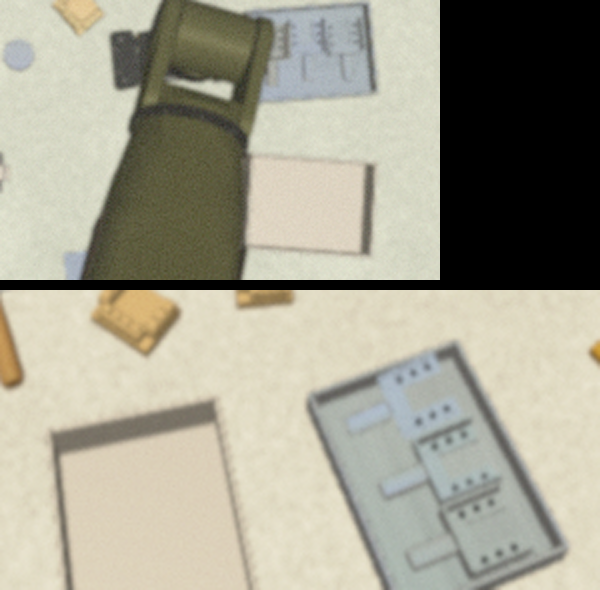

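>>> servo_tool([
  [[-0.088, -0.004, 0, 0, 0, -0.082, 0], [-0.088, -0.004, 0, 0, 0, -0.082, 0], [-0.088, -0.004, 0, 0, 0, -0.082, 0], [-0.088, -0.004, -0.05, 0, 0, -0.082, 0], [-0.088, -0.004, -0.05, 0, 0, -0.082, 0]],
])

```text
clock: 20.9
eef_pos: [539.2, -147.3, 94.9]
eef_rot: [3.141, -0.003, 2.965]
wrist_force: [0.2, 1.1, 0.3]
finger_gap: 93.9
finger_force: 0.0
```

```bash
python3 - <<'E'
from h import *
c=manip.camera('side'); P=cloud(c); g=c['frame']
# tray bin local heights
R=np.radians(4.4); d=P[...,:2]-[610,-348]; x=d[...,0]*np.cos(R)+d[...,1]*np.sin(R); y=-d[...,0]*np.sin(R)+d[...,1]*np.cos(R)
for y0 in range(-80,90,10):
    m=(abs(x-20)<22)&(abs(y-y0)<5); print(y0,m.sum(),np.round(np.nanpercentile(P[m][:,2],[20,50,80])) if m.sum() else '')
print(manip.read_state()['eef_pos'])
E
```

```text
-80 153 [ 5. 23. 29.]
-70 153 [ 5. 11. 21.]
-60 127 [4. 6. 7.]
-50 127 [3. 4. 5.]
-40 132 [3. 5. 7.]
-30 174 [ 6.  8. 18.]
-20 94 [17. 22. 24.]
-10 99 [ 7.  9. 10.]
0 109 [2. 4. 6.]
10 123 [3. 5. 9.]
20 154 [ 8. 10. 18.]
30 88 [15. 24. 27.]
40 129 [10. 14. 18.]
50 78 [ 4. 13. 15.]
60 107 [ 3.  4. 16.]
70 209 [ 4. 23. 29.]
80 81 [25. 29. 30.]
[ 539.7305444  -147.35033302   96.3501155 ]
```

>>> servo_tool([
  [[0, 0.012, -0.06, 0, 0, 0, 0], [0, 0.012, -0.14, 0, 0, 0, 0], [0, 0.012, -0.18, 0, 0, 0, 0], [0, 0.012, -0.18, 0, 0, 0, 0], [0, 0.012, -0.18, 0, 0, 0, 0.6], [0, 0.012, -0.18, 0, 0, 0, 0.6], [0, 0.012, -0.18, 0, 0, 0, 0.6], [0, 0.012, -0.18, 0, 0, 0, 0.6], [0, 0.012, -0.18, 0, 0, 0, 0.6]],
], newtons=35)

```text
clock: 21.85
eef_pos: [540.3, -141.0, 8.0]
eef_rot: [-3.141, 0.001, 2.963]
wrist_force: [-1.4, -1.3, 5.4]
finger_gap: 59.6
finger_force: 35.0
```

>>> servo_tool([
  [[0, 0, 0.04, 0, 0, 0, 0.6], [0, 0, 0.12, 0, 0, 0, 0.6], [0, 0, 0.17, 0, 0, 0, 0.6], [0, 0, 0.17, 0, 0, 0, 0.6]],
])

```text
clock: 22.25
eef_pos: [541.4, -141.2, 95.7]
eef_rot: [-3.141, 0.006, 2.963]
wrist_force: [0.8, -0.9, -1.7]
finger_gap: 59.6
finger_force: 35.0
```

>>> servo_tool([
  [[-0.287, -0.486, 0.02, 0, 0, -0.467, 0.6], [-0.287, -0.486, 0.02, 0, 0, -0.467, 0.6], [-0.287, -0.486, 0.02, 0, 0, -0.467, 0.6], [-0.287, -0.486, 0.02, 0, 0, -0.467, 0.6], [-0.287, -0.486, 0.02, 0, 0, -0.467, 0.6], [-0.287, -0.486, 0.02, 0, 0, -0.467, 0.6], [-0.287, -0.486, 0.02, 0, 0, -0.467, 0.6], [-0.287, -0.486, 0.02, 0, 0, -0.467, 0.6], [-0.287, -0.486, 0.02, 0, 0, -0.467, 0.6], [-0.287, -0.486, 0.02, 0, 0, -0.467, 0.6]],
])

```text
clock: 23.25
eef_pos: [395.9, -383.4, 100.8]
eef_rot: [-3.14, -0.001, 1.489]
wrist_force: [0.6, 0.6, -1.2]
finger_gap: 59.5
finger_force: 35.0
```

>>> servo_tool([
  [[0, 0, 0, 0, 0, 0, 0.6], [0, 0, 0, 0, 0, 0, 0.6]],
])

```text
clock: 23.45
eef_pos: [396.2, -383.5, 101.4]
eef_rot: [-3.141, -0.001, 1.499]
wrist_force: [-0.6, -0.3, -0.7]
finger_gap: 59.9
finger_force: 35.0
```

>>> servo_tool([
  [[0, 0, -0.08, 0, 0, 0, 0.6], [0, 0, -0.15, 0, 0, 0, 0.6], [0, 0, -0.174, 0, 0, 0, 0.6], [0, 0, -0.174, 0, 0, 0, 0.6], [0, 0, -0.174, 0, 0, 0, 0.23], [0, 0, -0.174, 0, 0, 0, 0.23], [0, 0, -0.174, 0, 0, 0, 0.23]],
])

```text
clock: 24.15
eef_pos: [396.7, -384.2, 16.2]
eef_rot: [3.14, 0.001, 1.496]
wrist_force: [0.0, 0.3, -0.1]
finger_gap: 72.2
finger_force: 0.0
```

>>> servo_tool([
  [[0, 0, 0.1, 0, 0, 0, 0.23], [0, 0, 0.18, 0, 0, 0, 0.23], [0.063, 0.468, 0.18, 0, 0, -0.26, 0], [0.063, 0.468, 0.18, 0, 0, -0.26, 0], [0.063, 0.468, 0.18, 0, 0, -0.26, 0], [0.063, 0.468, 0.18, 0, 0, -0.26, 0], [0.063, 0.468, 0.18, 0, 0, -0.26, 0], [0.063, 0.468, 0.18, 0, 0, -0.26, 0], [0.063, 0.468, 0.18, 0, 0, -0.26, 0], [0.063, 0.468, 0.18, 0, 0, -0.26, 0]],
])

```text
clock: 25.15
eef_pos: [428.0, -150.2, 105.6]
eef_rot: [3.141, -0.0, 0.683]
wrist_force: [-0.4, 0.5, -0.3]
finger_gap: 93.7
finger_force: 0.0
```

```bash
python3 - <<'E'
from h import *
print(manip.read_state()['eef_pos'])
for n in('side','top'):
  c=manip.camera(n)
  for o in comps(c,8):
    if o[2]<1500 and 300<o[3]<700 and -420<o[4]<100: print(o)
E
```

```text
[ 428.04484341 -150.206253    105.59915123]
(287, 215, np.int32(245), 608, 54, 43, 42, 75, [14.0, 21.0, 24.0], [607.0, 51.0])
(324, 235, np.int32(507), 671, -30, 61, 48, 40, [11.0, 18.0, 30.0], [671.0, -32.0])
(233, 309, np.int32(670), 427, -154, 48, 60, 39, [12.0, 19.0, 29.0], [426.0, -157.0])
(180, 319, np.int32(384), 315, -143, 20, 91, 6, [13.0, 17.0, 21.0], [316.0, -147.0])
(235, 368, np.int32(1232), 400, -321, 140, 130, 86, [15.0, 40.0, 51.0], [402.0, -283.0])
(247, 416, np.int32(231), 399, -365, 18, 60, 74, [18.0, 30.0, 34.0], [403.0, -369.0])
(318, 154, np.int32(363), 673, -24, 60, 48, 40, [11.0, 19.0, 32.0], [671.0, -24.0])
(433, 175, np.int32(1332), 610, -347, 130, 180, 4, [10.0, 19.0, 32.0], [612.0, -341.0])
(288, 177, np.int32(196), 608, 59, 42, 42, 89, [17.0, 21.0, 26.0], [608.0, 59.0])
(428, 240, np.int32(965), 412, -290, 277, 150, 77, [21.0, 53.0, 248.0], [432.0, -297.0])
(350, 254, np.int32(267), 416, -98, 36, 90, 50, [17.0, 242.0, 248.0], [405.0, -88.0])
(449, 253, np.int32(405), 397, -380, 52, 65, 85, [13.0, 22.0, 35.0], [397.0, -378.0])
(374, 262, np.int32(87), 379, -155, 84, 14, 65, [247.0, 291.0, 297.0], [389.0, -133.0])
```

>>> servo_tool([
  [[0, 0.001, -0.08, 0, 0, 0, 0], [0, 0.001, -0.16, 0, 0, 0, 0], [0, 0.001, -0.198, 0, 0, 0, 0], [0, 0.001, -0.198, 0, 0, 0, 0], [0, 0.001, -0.198, 0, 0, 0, 0.6], [0, 0.001, -0.198, 0, 0, 0, 0.6], [0, 0.001, -0.198, 0, 0, 0, 0.6], [0, 0.001, -0.198, 0, 0, 0, 0.6], [0, 0.001, -0.198, 0, 0, 0, 0.6]],
])

```text
clock: 26.15
eef_pos: [428.3, -149.5, 6.8]
eef_rot: [3.14, -0.001, 0.679]
wrist_force: [-0.4, -0.3, 6.5]
finger_gap: 59.7
finger_force: 35.0
```

>>> servo_tool([
  [[0, 0, 0.04, 0, 0, 0, 0.6], [0, 0, 0.12, 0, 0, 0, 0.6], [0, 0, 0.18, 0, 0, 0, 0.6], [0, 0, 0.18, 0, 0, 0, 0.6]],
])

```text
clock: 26.55
eef_pos: [429.5, -149.9, 99.8]
eef_rot: [3.136, -0.003, 0.679]
wrist_force: [-0.7, -1.2, -0.9]
finger_gap: 59.7
finger_force: 35.0
```

>>> servo_tool([
  [[-0.054, -0.363, 0.01, 0, 0, 0.26, 0.6], [-0.054, -0.363, 0.01, 0, 0, 0.26, 0.6], [-0.054, -0.363, 0.01, 0, 0, 0.26, 0.6], [-0.054, -0.363, 0.01, 0, 0, 0.26, 0.6], [-0.054, -0.363, 0.01, 0, 0, 0.26, 0.6], [-0.054, -0.363, 0.01, 0, 0, 0.26, 0.6], [-0.054, -0.363, 0.01, 0, 0, 0.26, 0.6], [-0.054, -0.363, 0.01, 0, 0, 0.26, 0.6]],
])

```text
clock: 27.35
eef_pos: [400.7, -330.4, 100.6]
eef_rot: [-3.141, -0.001, 1.492]
wrist_force: [-0.0, 0.4, -1.1]
finger_gap: 59.6
finger_force: 35.0
```

>>> servo_tool([
  [[0, 0, -0.08, 0, 0, 0, 0.6], [0, 0, -0.14, 0, 0, 0, 0.6], [0, 0, -0.172, 0, 0, 0, 0.6], [0, 0, -0.172, 0, 0, 0, 0.6]],
])

```text
clock: 27.75
eef_pos: [400.2, -329.7, 13.2]
eef_rot: [-3.139, -0.002, 1.493]
wrist_force: [0.1, -1.2, -0.5]
finger_gap: 59.7
finger_force: 35.0
```

>>> servo_tool([
  [[0, 0, 0, 0, 0, 0, 0.23], [0, 0, 0, 0, 0, 0, 0.23], [0, 0, 0, 0, 0, 0, 0.23], [0, 0, 0.1, 0, 0, 0, 0.23], [0, 0, 0.2, 0, 0, 0, 0.23], [0, 0, 0.2, 0, 0, 0, 0.2]],
])

```text
clock: 28.35
eef_pos: [403.0, -332.7, 122.1]
eef_rot: [3.133, 0.007, 1.495]
wrist_force: [0.2, -0.5, -0.2]
finger_gap: 75.0
finger_force: 0.0
```

>>> servo_tool([
  [[0.545, 0.612, 0, 0, 0, 0.247, 0], [0.545, 0.612, 0, 0, 0, 0.247, 0], [0.545, 0.612, 0, 0, 0, 0.247, 0], [0.545, 0.612, 0, 0, 0, 0.247, 0], [0.545, 0.612, 0, 0, 0, 0.247, 0], [0.545, 0.612, 0, 0, 0, 0.247, 0], [0.545, 0.612, 0, 0, 0, 0.247, 0], [0.545, 0.612, 0, 0, 0, 0.247, 0], [0.545, 0.612, 0, 0, 0, 0.247, 0], [0.545, 0.612, 0, 0, 0, 0.247, 0]],
])

```text
clock: 29.35
eef_pos: [673.7, -23.5, 114.9]
eef_rot: [-3.141, -0.0, 2.273]
wrist_force: [-0.9, -1.0, -0.1]
finger_gap: 93.9
finger_force: 0.0
```

```bash
python3 - <<'E'
from h import *
print(manip.read_state()['eef_pos'])
c=manip.camera('side')
for o in comps(c,8):
    if o[2]<1500 and 300<o[3]<750 and -420<o[4]<300: print(o)
E
```

```text
[673.66624824 -23.53656806 114.88525136]
(242, 178, np.int32(151), 531, 214, 42, 31, 29, [12.0, 17.0, 20.0], [530.0, 210.0])
(215, 201, np.int32(673), 447, 147, 165, 52, 89, [18.0, 43.0, 47.0], [446.0, 133.0])
(287, 215, np.int32(253), 608, 54, 43, 42, 73, [13.0, 21.0, 24.0], [607.0, 51.0])
(180, 319, np.int32(389), 315, -144, 20, 89, 6, [13.0, 17.0, 20.0], [316.0, -147.0])
(235, 368, np.int32(1228), 400, -322, 140, 130, 86, [15.0, 41.0, 51.0], [402.0, -283.0])
(242, 402, np.int32(1177), 399, -344, 70, 60, 85, [16.0, 27.0, 34.0], [400.0, -343.0])
```

```bash
python3 - <<'E'
from h import *
c=manip.camera('side'); P=cloud(c)
cv2.imwrite('pics/s6.png',cv2.resize(c['frame'][130:330,230:450,::-1],(660,600),interpolation=cv2.INTER_CUBIC))
m=(P[...,2]>8)&(P[...,2]<36)&(P[...,0]>620)&(P[...,0]<740)&(P[...,1]>-120)&(P[...,1]<20)
q=P[m]; print(len(q),cv2.minAreaRect(q[:,:2].astype(np.float32)))
E
```

```text
512 ((671.38818359375, -29.526412963867188), (61.23229217529297, 47.60403060913086), 39.025421142578125)
```

View pics/s6.png

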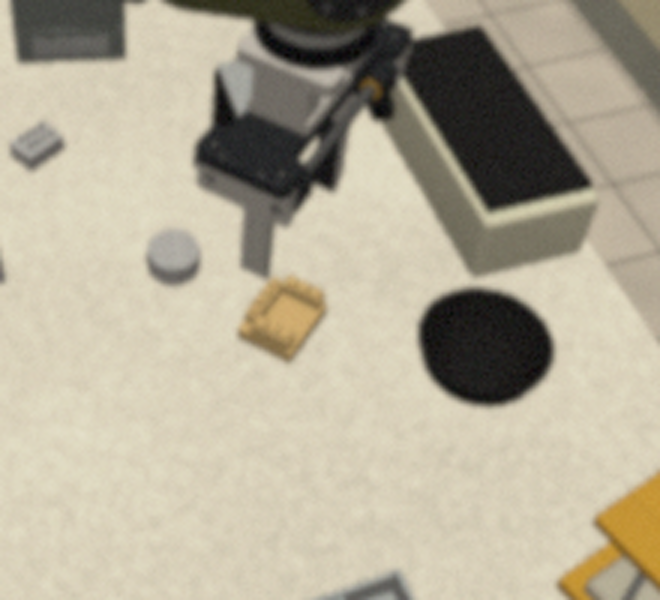

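The cast is still under the gripper at crop (285,320), unmoved. Descend and grip.

>>> servo_tool([
  [[-0.001, -0.002, -0.09, 0, 0, 0, 0], [-0.001, -0.002, -0.17, 0, 0, 0, 0], [-0.001, -0.002, -0.216, 0, 0, 0, 0], [-0.001, -0.002, -0.216, 0, 0, 0, 0], [-0.001, -0.002, -0.216, 0, 0, 0, 0.6], [-0.001, -0.002, -0.216, 0, 0, 0, 0.6], [-0.001, -0.002, -0.216, 0, 0, 0, 0.6], [-0.001, -0.002, -0.216, 0, 0, 0, 0.6], [-0.001, -0.002, -0.216, 0, 0, 0, 0.6]],
])

```text
clock: 30.35
eef_pos: [673.2, -25.8, 8.0]
eef_rot: [3.141, 0.001, 2.272]
wrist_force: [-1.8, 0.7, 4.8]
finger_gap: 59.9
finger_force: 35.0
```

>>> servo_tool([
  [[0, 0, 0.04, 0, 0, 0, 0.6], [0, 0, 0.12, 0, 0, 0, 0.6], [0, 0, 0.19, 0, 0, 0, 0.6], [0, 0, 0.19, 0, 0, 0, 0.6]],
])

```text
clock: 30.75
eef_pos: [675.1, -25.9, 108.0]
eef_rot: [3.136, 0.006, 2.272]
wrist_force: [0.4, -0.3, -0.4]
finger_gap: 59.8
finger_force: 35.0
```

>>> servo_tool([
  [[-0.536, -0.508, 0.01, 0, 0, -0.247, 0.6], [-0.536, -0.508, 0.01, 0, 0, -0.247, 0.6], [-0.536, -0.508, 0.01, 0, 0, -0.247, 0.6], [-0.536, -0.508, 0.01, 0, 0, -0.247, 0.6], [-0.536, -0.508, 0.01, 0, 0, -0.247, 0.6], [-0.536, -0.508, 0.01, 0, 0, -0.247, 0.6], [-0.536, -0.508, 0.01, 0, 0, -0.247, 0.6], [-0.536, -0.508, 0.01, 0, 0, -0.247, 0.6], [-0.536, -0.508, 0.01, 0, 0, -0.247, 0.6], [-0.536, -0.508, 0.01, 0, 0, -0.247, 0.6]],
])

```text
clock: 31.75
eef_pos: [405.0, -279.6, 107.0]
eef_rot: [-3.142, -0.0, 1.495]
wrist_force: [-0.0, 0.9, -0.5]
finger_gap: 59.5
finger_force: 35.0
```

>>> servo_tool([
  [[0, 0, -0.08, 0, 0, 0, 0.6], [0, 0, -0.14, 0, 0, 0, 0.6], [0, 0, -0.172, 0, 0, 0, 0.6], [0, 0, -0.172, 0, 0, 0, 0.6]],
])

```text
clock: 32.15
eef_pos: [405.1, -278.7, 19.0]
eef_rot: [-3.139, -0.001, 1.497]
wrist_force: [-0.2, -2.7, -2.7]
finger_gap: 59.6
finger_force: 35.0
```

>>> servo_tool([
  [[0, 0, -0.006, 0, 0, 0, 0.6], [0, 0, -0.006, 0, 0, 0, 0.23], [0, 0, -0.006, 0, 0, 0, 0.23], [0, 0, -0.006, 0, 0, 0, 0.23], [0, 0, 0.1, 0, 0, 0, 0.23], [0, 0, 0.2, 0, 0, 0, 0.23], [0, 0, 0.22, 0, 0, 0, 0.2]],
])

```text
clock: 32.85
eef_pos: [406.4, -280.9, 136.3]
eef_rot: [3.135, 0.004, 1.496]
wrist_force: [0.1, -1.0, -0.6]
finger_gap: 74.8
finger_force: 0.0
```

>>> servo_tool([
  [[-0.1, 0.5, 0.1, 0, 0, 0, 0.4], [-0.1, 0.5, 0.1, 0, 0, 0, 0.4], [-0.1, 0.5, 0.1, 0, 0, 0, 0.4], [-0.1, 0.5, 0.1, 0, 0, 0, 0.4], [-0.1, 0.5, 0.1, 0, 0, 0, 0.4], [-0.1, 0.5, 0.1, 0, 0, 0, 0.4]],
])

```text
clock: 33.45
eef_pos: [354.1, -26.7, 182.0]
eef_rot: [3.14, -0.0, 1.499]
wrist_force: [0.3, -0.4, 0.0]
finger_gap: 56.5
finger_force: 0.0
```

```bash
python3 - <<'E'
from h import *
c=manip.camera('top'); np.savez('pics/t7.npz',**c); P=cloud(c)
q=P[(abs(P[...,0]-424)<45)&(abs(P[...,1]-342)<35)]; print('mat z',np.percentile(q[:,2],[5,50,95]))
g=c['frame'][...,::-1]
a=cv2.resize(g[195:275,155:295],(700,400),interpolation=cv2.INTER_CUBIC); s=manip.camera('side')['frame'][300:420,160:430,::-1]
b=cv2.resize(s,(420,187)); d=cv2.resize(g[140:290,390:480],(114,190))
o=np.zeros((600,700,3),np.uint8); o[:400]=cv2.convertScaleAbs(a,alpha=1.3); o[405:592,:420]=b; o[405:595,440:554]=d; cv2.imwrite('pics/c7.png',o)
E
```

```text
mat z [-0.02416393  8.6078418  15.3257077 ]
```

View pics/c7.png

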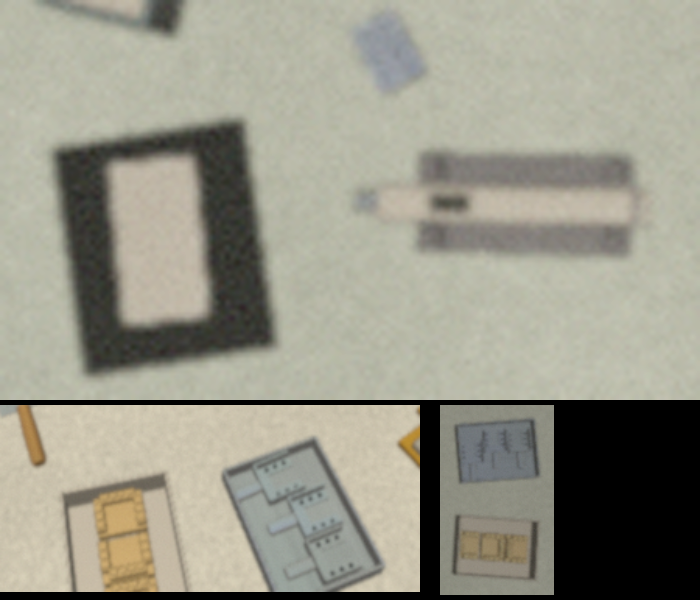

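Everything so far is in place: the plate is in the mat's middle at (160,240), three casts and three trays are in their bins, and the pen's button is at (362,201) with the barrel from about 378 to 648. Now I'll measure the pen, rests and stop.

```bash
python3 - <<'E'
from h import *
c=dict(np.load('pics/t7.npz')); P=cloud(c); T=c['cam_to_world']; f=210/np.tan(np.radians(c['vfov'])/2)
def ray(u,v,z):
    d=T[:3,:3]@np.array([(u-c['cx'])/f,(v-c['cy'])/f,1]); return (T[:2,3]+d[:2]*(z-T[2,3])/d[2]).round(1)
h=c['frame'].astype(int)
cols=range(233,281,4)
for u in cols:  # barrel mid row: warm colour = r-b
    w=(h[225:247,u,0]-h[225:247,u,2]).clip(0); z=h[225:247,u]
    m=h[228:244,u].sum(1); e=np.abs(np.gradient(m.astype(float))); print(u,m.tolist())
print(h[235:238,222:290].mean(0).round().astype(int)[:,0].tolist())
for n,(a,b) in dict(btn=(357,201),end=(648,205),c=(513,204)).items(): print(n,ray(155+a/5,195+b/5,46 if n!='btn' else 40))
for n,(a,b) in dict(rl=(420,205),rr=(632,204)).items(): print(n,ray(155+a/5,195+b/5,40))
q=P[(P[...,0]>640)&(P[...,0]<760)&(abs(P[...,1]-150)<70)&(P[...,2]>82)&(P[...,2]<98)]
print(cv2.minAreaRect(q[:,:2].astype(np.float32)),np.percentile(q[:,0],[1,50,99]))
E
```

```text
233 [406, 420, 413, 386, 385, 418, 417, 411, 424, 415, 392, 393, 405, 415, 417, 416]
237 [401, 404, 386, 386, 385, 403, 410, 431, 422, 420, 392, 375, 391, 398, 391, 395]
241 [272, 275, 268, 296, 336, 342, 297, 273, 300, 338, 343, 297, 253, 262, 259, 262]
245 [281, 278, 282, 308, 328, 324, 256, 190, 236, 326, 364, 328, 296, 284, 280, 285]
249 [287, 283, 284, 301, 329, 371, 365, 374, 376, 385, 377, 332, 293, 290, 291, 294]
253 [288, 288, 277, 306, 339, 386, 419, 427, 422, 424, 391, 347, 303, 302, 279, 289]
257 [283, 288, 293, 292, 328, 379, 410, 420, 415, 417, 396, 358, 301, 297, 283, 303]
261 [289, 288, 290, 287, 339, 390, 411, 416, 417, 420, 396, 366, 326, 296, 299, 300]
265 [280, 284, 295, 281, 326, 383, 399, 423, 412, 421, 410, 368, 311, 294, 297, 299]
269 [299, 296, 289, 286, 331, 378, 413, 419, 423, 420, 393, 355, 300, 289, 296, 299]
273 [286, 278, 288, 293, 325, 380, 409, 422, 421, 421, 402, 357, 308, 293, 291, 298]
277 [269, 277, 270, 289, 320, 373, 406, 413, 426, 434, 414, 365, 296, 260, 263, 287]
[144, 140, 138, 130, 121, 118, 117, 118, 129, 143, 146, 147, 149, 148, 150, 150, 148, 143, 131, 108, 91, 87, 84, 88, 83, 89, 109, 134, 144, 148, 148, 151, 149, 149, 149, 148, 149, 148, 149, 148, 150, 150, 149, 148, 150, 149, 148, 149, 149, 149, 149, 149, 148, 147, 148, 149, 149, 149, 143, 132, 128, 136, 139, 139, 142, 141, 143, 142]
btn [448.3 228.9]
end [445.8  70.3]
c [446.5 143.5]
rl [446.  194.5]
rr [446.3  79. ]
((707.7313232421875, 151.4790496826172), (75.2703857421875, 54.5478515625), 86.6505126953125) [680.40343754 708.5113263  733.85678126]
```

>>> servo_tool([
  [[0.185, 0.339, -0.1, 0, 0, 0.017, 0.4], [0.185, 0.339, -0.1, 0, 0, 0.017, 0.4], [0.185, 0.339, -0.2, 0, 0, 0.017, 0.4], [0.185, 0.339, -0.2, 0, 0, 0.017, 0.4], [0.185, 0.339, -0.2, 0, 0, 0.017, 0.4], [0.185, 0.339, -0.2, 0, 0, 0.017, 0.4], [0.185, 0.339, -0.2, 0, 0, 0.017, 0.4]],
], newtons=40)

```text
clock: 34.25
eef_pos: [447.5, 138.4, 80.8]
eef_rot: [-3.14, 0.001, 1.548]
wrist_force: [0.3, -0.0, 1.1]
finger_gap: 56.9
finger_force: 0.0
```

>>> servo_tool([
  [[-0.002, 0.009, 0, 0, 0, 0, 0.4], [-0.002, 0.009, -0.06, 0, 0, 0, 0.4], [-0.002, 0.009, -0.11, 0, 0, 0, 0.4], [-0.002, 0.009, -0.122, 0, 0, 0, 0.4], [-0.002, 0.009, -0.122, 0, 0, 0, 0.4], [-0.002, 0.009, -0.122, 0, 0, 0, 1], [-0.002, 0.009, -0.122, 0, 0, 0, 1], [-0.002, 0.009, -0.122, 0, 0, 0, 1], [-0.002, 0.009, -0.122, 0, 0, 0, 1], [-0.002, 0.009, -0.122, 0, 0, 0, 1]],
], newtons=50)

```text
clock: 35.25
eef_pos: [446.5, 144.3, 20.5]
eef_rot: [3.141, -0.0, 1.549]
wrist_force: [0.4, -0.3, 0.6]
finger_gap: 19.4
finger_force: 7.6
```

>>> servo_tool([
  [[0, 0, 0, 0, 0, 0, 1], [0, 0, 0.02, 0, 0, 0, 1], [0, 0, 0.1, 0, 0, 0, 1], [0, 0, 0.19, 0, 0, 0, 1], [0, 0, 0.19, 0, 0, 0, 1]],
])

```text
clock: 35.75
eef_pos: [448.7, 144.8, 120.8]
eef_rot: [3.133, -0.002, 1.549]
wrist_force: [0.0, 0.1, -0.5]
finger_gap: 19.6
finger_force: 50.0
```

>>> servo_tool([
  [[0.06, 0.008, 0, 0, 0, -0.2, 1], [0.12, 0.016, 0, 0, 0, -0.4, 1], [0.24, 0.031, 0, 0, 0, -0.513, 1], [0.24, 0.031, 0, 0, 0, -0.513, 1], [0.24, 0.031, 0, 0, 0, -0.513, 1], [0.24, 0.031, 0, 0, 0, -0.513, 1], [0.24, 0.031, 0, 0, 0, -0.513, 1], [0.24, 0.031, 0, 0, 0, -0.513, 1], [0.24, 0.031, 0, 0, 0, -0.513, 1], [0.24, 0.031, 0, 0, 0, -0.513, 1]],
])

```text
clock: 36.75
eef_pos: [566.1, 159.7, 114.8]
eef_rot: [3.141, 0.001, 0.043]
wrist_force: [-0.4, 0.4, -1.0]
finger_gap: 20.0
finger_force: 50.0
```

>>> servo_tool([
  [[0, 0, 0, 0, 0, -0.06, 1], [0, 0, -0.04, 0, 0, -0.06, 1], [0, 0, -0.1, 0, 0, -0.06, 1], [0, 0, -0.15, 0, 0, -0.06, 1], [0, 0, -0.15, 0, 0, -0.06, 1]],
])

```text
clock: 37.25
eef_pos: [564.2, 159.3, 36.8]
eef_rot: [3.139, 0.006, -0.139]
wrist_force: [0.1, -0.4, -0.8]
finger_gap: 19.5
finger_force: 50.0
```

>>> servo_tool([
  [[0, 0, 0.003, 0, 0, 0.024, 1], [0, 0, 0.003, 0, 0, 0.024, 1], [0, 0, 0.003, 0, 0, 0.024, 1]],
])

```text
clock: 37.55
eef_pos: [566.8, 159.8, 42.7]
eef_rot: [-3.141, -0.001, -0.066]
wrist_force: [0.3, -0.5, -0.9]
finger_gap: 19.6
finger_force: 50.0
```

```bash
python3 - <<'E'
from h import *
s=manip.read_state(); print(s['eef_pos'],s['eef_rot'],s['finger_gap'])
a=manip.camera('side')['frame'][130:240,220:360,::-1]; t=manip.camera('top'); b=t['frame'][120:200,220:300,::-1]
o=np.zeros((600,760,3),np.uint8); o[:300,:382]=cv2.resize(a,(382,300),interpolation=cv2.INTER_CUBIC); o[:360,390:750]=cv2.resize(b,(360,360),interpolation=cv2.INTER_CUBIC); cv2.imwrite('pics/c8.png',o[:360])
E
```

```text
[566.77004348 159.80957703  42.71476239] [-3.14124556e+00 -1.22978389e-03 -6.59681786e-02] 19.613755518005295
```

View pics/c8.png

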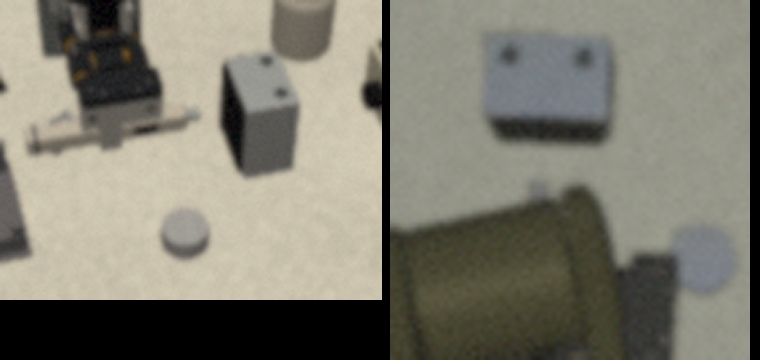

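Side view: the pen is level with its button at (193,115), facing the rubber face of the steel stop. Advance.

>>> servo_tool([
  [[0.02, -0.0012, 0, 0, 0, 0, 1], [0.04, -0.0023, 0, 0, 0, 0, 1], [0.052, -0.003, 0, 0, 0, 0, 1], [0.052, -0.003, 0, 0, 0, 0, 1], [0.052, -0.003, 0, 0, 0, 0, 1]],
])

```text
clock: 38.15
eef_pos: [592.3, 158.2, 41.5]
eef_rot: [3.142, 0.0, -0.064]
wrist_force: [-0.5, 0.3, -0.9]
finger_gap: 19.6
finger_force: 50.0
```

>>> servo_tool([
  [[0.006, -0.0003, 0, 0, 0, 0, 1], [0.006, -0.0003, 0, 0, 0, 0, 1], [0.006, -0.0003, 0, 0, 0, 0, 1]],
])

```text
clock: 38.45
eef_pos: [595.3, 158.1, 41.7]
eef_rot: [3.142, 0.0, -0.064]
wrist_force: [-0.0, -0.7, -0.6]
finger_gap: 19.1
finger_force: 50.0
```

>>> servo_tool([
  [[0.006, -0.0003, 0, 0, 0, 0, 1], [0.006, -0.0003, 0, 0, 0, 0, 1], [0.006, -0.0003, 0, 0, 0, 0, 1]],
])

```text
clock: 38.75
eef_pos: [598.2, 157.9, 41.6]
eef_rot: [3.142, 0.0, -0.064]
wrist_force: [-2.3, 0.3, 0.3]
finger_gap: 19.6
finger_force: 50.0
```

>>> servo_tool([
  [[0.008, -0.0005, 0, 0, 0, 0, 1], [0.008, -0.0005, 0, 0, 0, 0, 1], [0.008, -0.0005, 0, 0, 0, 0, 1]],
])

```text
clock: 39.05
eef_pos: [602.2, 157.7, 41.6]
eef_rot: [3.142, 0.001, -0.064]
wrist_force: [-3.7, 1.0, 0.3]
finger_gap: 19.5
finger_force: 50.0
```

>>> servo_tool([
  [[0.004, -0.0002, 0, 0, 0, 0, 1], [0.004, -0.0002, 0, 0, 0, 0, 1], [0.004, -0.0002, 0, 0, 0, 0, 1]],
])

```text
clock: 39.35
eef_pos: [604.2, 157.6, 41.6]
eef_rot: [3.142, 0.001, -0.064]
wrist_force: [-6.0, 0.4, 0.3]
finger_gap: 19.4
finger_force: 50.0
```

>>> servo_tool([
  [[0.003, -0.0002, 0, 0, 0, 0, 1], [0.003, -0.0002, 0, 0, 0, 0, 1], [0.003, -0.0002, 0, 0, 0, 0, 1]],
])

```text
clock: 39.65
eef_pos: [604.6, 157.6, 41.3]
eef_rot: [3.141, 0.003, -0.064]
wrist_force: [-13.9, -0.3, 3.8]
finger_gap: 19.5
finger_force: 50.0
```

Fully in, as the hard stop shows at 14 N. Back off, push again, back off.

>>> servo_tool([
  [[-0.015, 0.0009, 0, 0, 0, 0, 1], [-0.036, 0.0021, 0, 0, 0, 0, 1], [-0.036, 0.0021, 0, 0, 0, 0, 1], [-0.036, 0.0021, 0, 0, 0, 0, 1], [-0.036, 0.0021, 0, 0, 0, 0, 1], [-0.036, 0.0021, 0, 0, 0, 0, 1]],
])

```text
clock: 40.25
eef_pos: [588.3, 158.4, 41.7]
eef_rot: [-3.142, -0.0, -0.064]
wrist_force: [-0.1, 0.5, -1.0]
finger_gap: 19.7
finger_force: 50.0
```

>>> servo_tool([
  [[0.012, -0.0006, 0, 0, 0, 0, 1], [0.022, -0.0013, 0, 0, 0, 0, 1], [0.03, -0.0018, 0, 0, 0, 0, 1], [0.034, -0.002, 0, 0, 0, 0, 1], [0.036, -0.0021, 0, 0, 0, 0, 1], [0.036, -0.0021, 0, 0, 0, 0, 1], [0.036, -0.0021, 0, 0, 0, 0, 1]],
])

```text
clock: 40.95
eef_pos: [604.5, 157.6, 41.3]
eef_rot: [3.141, 0.004, -0.064]
wrist_force: [-12.7, 0.6, 4.4]
finger_gap: 19.5
finger_force: 50.0
```

>>> servo_tool([
  [[-0.015, 0.0009, 0, 0, 0, 0, 1], [-0.04, 0.0023, 0, 0, 0, 0, 1], [-0.08, 0.0046, 0, 0, 0, 0, 1], [-0.08, 0.0046, 0.04, 0, 0, 0, 1], [-0.08, 0.0046, 0.1, 0, 0, 0, 1], [-0.08, 0.0046, 0.16, 0, 0, 0, 1], [-0.08, 0.0046, 0.16, 0, 0, 0, 1], [-0.08, 0.0046, 0.16, 0, 0, 0, 1]],
])

```text
clock: 41.75
eef_pos: [566.1, 159.8, 121.9]
eef_rot: [-3.141, -0.001, -0.064]
wrist_force: [-0.4, 0.1, -1.4]
finger_gap: 19.6
finger_force: 50.0
```

>>> servo_tool([
  [[-0.06, -0.01, 0, 0, 0, 0.2, 1], [-0.12, -0.02, 0, 0, 0, 0.4, 1], [-0.236, -0.043, 0, 0, 0, 0.5135, 1], [-0.236, -0.043, 0, 0, 0, 0.5135, 1], [-0.236, -0.043, 0, 0, 0, 0.5135, 1], [-0.236, -0.043, 0, 0, 0, 0.5135, 1], [-0.236, -0.043, 0, 0, 0, 0.5135, 1], [-0.236, -0.043, 0, 0, 0, 0.5135, 1], [-0.236, -0.043, 0, 0, 0, 0.5135, 1], [-0.236, -0.043, 0, 0, 0, 0.5135, 1]],
])

```text
clock: 42.75
eef_pos: [447.4, 138.1, 120.4]
eef_rot: [-3.14, 0.001, 1.442]
wrist_force: [0.1, 0.0, -1.6]
finger_gap: 19.4
finger_force: 50.0
```

>>> servo_tool([
  [[-0.002, 0.001, 0, 0, 0, 0.036, 1], [-0.002, 0.001, -0.06, 0, 0, 0.036, 1], [-0.002, 0.001, -0.12, 0, 0, 0.036, 1], [-0.002, 0.001, -0.12, 0, 0, 0.036, 1], [-0.002, 0.001, -0.12, 0, 0, 0.036, 1]],
])

```text
clock: 43.25
eef_pos: [446.6, 138.7, 61.5]
eef_rot: [-3.14, 0.0, 1.549]
wrist_force: [-0.9, -0.6, -0.3]
finger_gap: 19.4
finger_force: 50.0
```

```bash
python3 - <<'E'
from h import *
s=manip.read_state(); print(s['eef_pos'],s['eef_rot'],s['finger_gap'])
a=manip.camera('side')['frame'][150:240,180:260,::-1]; cv2.imwrite('pics/c9.png',cv2.resize(a,(480,540),interpolation=cv2.INTER_CUBIC))
E
```

```text
[446.6101221  138.70207254  61.53555226] [-3.13996431e+00  4.15259788e-04  1.54901595e+00] 19.40571954574171
```

View pics/c9.png

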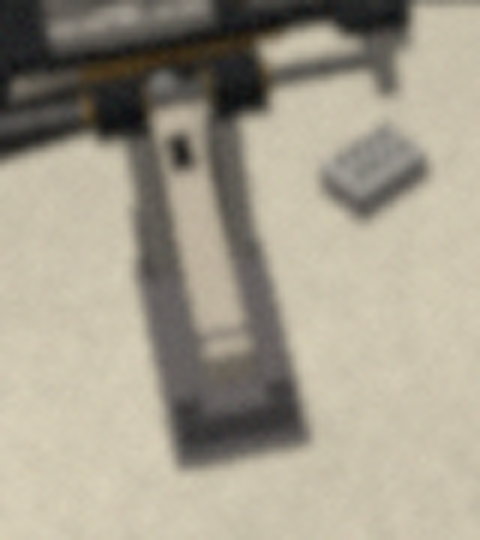

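The pen is parallel over the notches. Lower and release.

>>> servo_tool([
  [[0, 0, -0.04, 0, 0, 0, 1], [0, 0, -0.06, 0, 0, 0, 1], [0, 0, -0.072, 0, 0, 0, 1], [0, 0, -0.079, 0, 0, 0, 1], [0, 0, -0.079, 0, 0, 0, 1], [0, 0, -0.079, 0, 0, 0, 1]],
])

```text
clock: 43.9
eef_pos: [447.1, 138.8, 22.6]
eef_rot: [3.141, -0.0, 1.549]
wrist_force: [0.4, -0.2, -0.5]
finger_gap: 19.7
finger_force: 50.0
```

>>> servo_tool([
  [[0, 0, -0.003, 0, 0, 0, 1], [0, 0, -0.003, 0, 0, 0, 0.6], [0, 0, -0.003, 0, 0, 0, 0.4], [0, 0, -0.003, 0, 0, 0, 0.4], [0, 0, -0.003, 0, 0, 0, 0.4], [0, 0, 0.08, 0, 0, 0, 0.4], [0, 0, 0.18, 0, 0, 0, 0.4], [0, 0, 0.25, 0, 0, 0, 0.4], [-0.1, -0.1, 0.3, 0, 0, 0, 0.4], [-0.15, -0.2, 0.3, 0, 0, 0, 0.4]],
])

```text
clock: 44.9
eef_pos: [386.7, 63.2, 170.7]
eef_rot: [3.139, -0.0, 1.551]
wrist_force: [0.9, -0.6, 0.4]
finger_gap: 56.5
finger_force: 0.0
```

>>> servo_tool([
  [[0, -0.3, 0, 0, 0, 0, 0.4], [0, -0.3, 0, 0, 0, 0, 0.4], [0, -0.3, 0, 0, 0, 0, 0.4], [0, -0.3, 0, 0, 0, 0, 0.4]],
])

```text
clock: 45.3
eef_pos: [386.8, -91.4, 169.3]
eef_rot: [3.141, 0.001, 1.542]
wrist_force: [-0.2, 0.8, 0.1]
finger_gap: 56.4
finger_force: 0.0
```

```bash
python3 - <<'E'
from h import *
a=manip.camera('top')['frame'][125:290,150:480,::-1]; b=manip.camera('side')['frame'][90:420,160:440,::-1]
o=np.zeros((600,760,3),np.uint8); o[:250,:500]=cv2.resize(a,(500,250),interpolation=cv2.INTER_CUBIC); o[255:595,:288]=cv2.resize(b,(288,340)); o[255:595,300:640]=cv2.resize(b[80:160,10:90],(340,340),interpolation=cv2.INTER_CUBIC); cv2.imwrite('pics/c10.png',o)
print(manip.read_state()['eef_pos'])
E
```

```text
[386.98264721 -87.42238582 169.0929881 ]
```

View pics/c10.png

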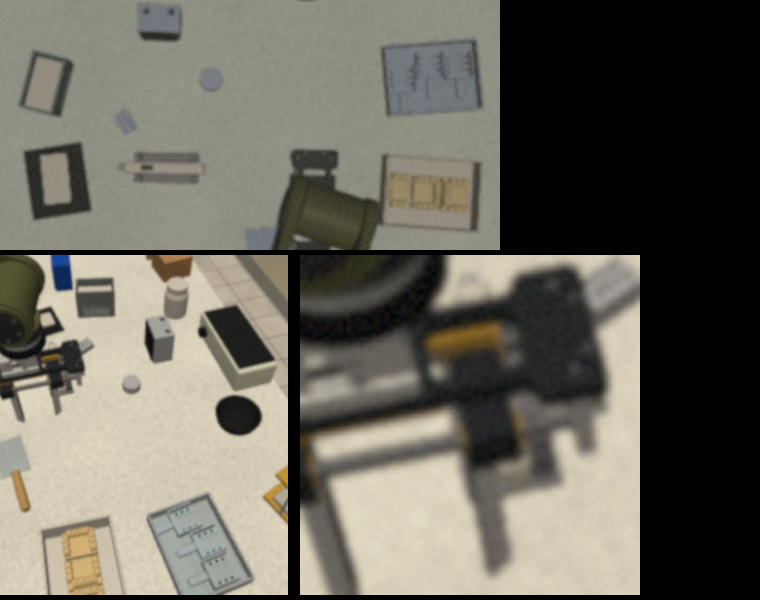

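The top view shows the pen lying straight in its rests (165,168), the plate on the mat, the casts and trays in their bins, and the tin and bur block unmoved. I'll check the pen's height, then hand in.

```bash
python3 - <<'E'
from h import *
P=cloud(manip.camera('top'))
z=lambda y:np.nanmean(P[(abs(P[...,0]-446.5)<5)&(abs(P[...,1]-y)<8)][:,2])
h=[z(y) for y in(90,140,190)]; print(h)
if all(abs(v-46)<4 for v in h): print(manip.sign_off())
E
```

```text
[np.float64(45.41394603497765), np.float64(46.18814423573997), np.float64(45.600733877932846)]
the job is handed in; nothing more can be done
None
```

I handed the job in at about 45 s. All three casts and all three trays are in their bins, with one tray tilted slightly against its neighbour. The bottom plate is flat on the mat within about 5 mm of its middle, the button was pushed fully in twice, and the pen is back in its rests.

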